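Set the soldering jig's gauge wheel and stand the copper panel in it

ROBOT

A 7-joint arm with a two-finger parallel gripper is mounted at the origin on the work surface. World frame = base frame: x ahead of the robot, y to its left, z up, the work surface at z = 0. Lengths are in m, angles in degrees, forces in N, time in s.
With the tool pointing down it reaches from about 0.4 to 0.85 m from the base axis. Payload 10.4 kg.
Tool frame: the origin (TCP) lies on the centre line of the jaws, within the pads' length; the fingertips stand 14 mm ahead of it and the grasp point (between the pads) lies 5 mm behind it; z points along the fingers, y is the line along which they close (so a half turn about z gives the same grasp; the last joint's range is limited). The gripper opens to 87 mm and grips with 3 to 60 N. Pads are 19 mm wide; open, the fingers measure 117 mm over their backs; the gripper's body (75 mm by 190 mm) begins 51 mm behind the grasp point.
Start: joints at [-74.175, 19.034, -3.707, 83.658, 1.238, 77.344, -5.071], TCP at [0.184, 0.597, 0.237] pointing down, gripper open.
Joint ranges: [-148.97, 148.97], [-28.65, 121.19], [-84.17, 76.75], [9.2, 138.47], [-72.65, 252.65], [3.7, 117.97], [-149.18, 149.18]. Speed limits (degrees/s): [127.2, 127.2, 159.86, 159.86, 180, 180, 180].

INTERFACE

Orientations are given as a 3x3 rotation matrix whose columns are the frame's x, y, z axes.
In Python, from plant import env gives the robot as it stands. The module is installed in compiled form; this text tells all that it offers.
- The arm moves only by the tool carry_out, never from a script. Its argument "deltas" is text: rows parted by semicolons, each of 7 numbers parted by spaces: the shift along the world's x, y, z scaled (see below), then the turn, a rotation vector about the world's x, y, z scaled (see below), then the closure in counts, from 0 (fully open) to 255 (shut). In form: tx ty tz ax ay az grip; .... A call has exactly 10 rows; each row shifts and turns the commanded pose from where the row before left it; what a row does not reach is not made up. The controller multiplies each number of a shift by 0.8 m and each number of a turn by pi rad. A row lasts 1/10 s, in which the tool goes at most 50 mm and 8.59 degrees, less where a joint would pass 70% of its speed; a pose out of reach is approached as far as the arm can. A call with a number of a shift or a turn outside -1 to 1 is refused whole. A call with a gripper value outside its range is refused whole. The fingers move at their own pace and stop on an object; "force" is the grip in N (left out, the last holds). Time passes only in rows, so rows that do not move let the fingers close, or fill a call up. It gives the time, the measured TCP pose, the force, the opening and the grip force at its end, in the units of the state.
- env.get_obs(): the state, without advancing time (a new reading comes with each control period).
- env.capture(name): name is "scene" or "side" or "wrist"; returns the picture (384x512x3 uint8, red, green, blue); there is no depth.
- env.camera_params(name): a dict with "fx", "fy", "cx", "cy" (pixels), "distortion" ([k1, k2, p1, p2, k3] as OpenCV has them; the pictures are not rectified), "origin" and "orientation" of the camera in the world. Camera axes: x right, y down, z forward; pixel columns grow to the right and rows downward; lengths in m; the calibration is good to about 2 mm. A picture is of the moment at which its call begins: read the wrist's pose just before it. camera_params takes no time and is no camera call; for the wrist camera it gives the pose at the moment of the call.
- env.close_job(): hands the job in; it is judged then, once.
The state is a dict: "t": time; "qpos": joint angles; "qd": joint speeds; "joint_torque": joint torques, N m; "position": TCP position; "tool_rot": TCP orientation; "wrist_force": force on the tool from outside, world axes, zero at the start; "wrist_torque": the same for the moment, N m; "opening": finger opening in m; "grip_force": force on a finger pad.
Only numpy, scipy, OpenCV 4.12 (cv2) and the standard library are available. Lean on these libraries where they do the work, as an engineer would, in place of code of your own. Each camera call takes 0.05 s, during which the arm holds its last target. There are 200 camera calls.

TASK

Set up the green soldering jig for the copper panel: roll the knurled brass wheel by its edge until the digit 4 stands in the middle of the window, which opens the jaws to the panel's thickness. Then take the panel from its leaning rack by the thick hem, tilt its thin lower edge into the slot between the jaws, stand it upright, fully down and centred along the jaws, and let go. Leave the wheel at 4, and do not disturb the hammer, the copper bowl or the jar.

Things in the scene. Friction and masses are not known exactly. Their poses are not given: they have to be found in the camera images.
- jig: Green and dark steel bench jig, fixed; base 160 (x) x 330 (y) x 20 mm. Origin: centre of its underside. x points away from the robot at yaw 0, y along slot and wheel shaft. Slot at y = -90 mm, wheel at y = 55 mm, round digit hood (radius 49 mm about the shaft, 124 mm high) at y = 107 to 154 mm, a bearing cheek 50 mm long, 90 mm high at y = 0 to 12 mm.
- wheel_axis (a point): Centre of the brass thumbwheel on its shaft, 75 mm above the bench; axes as the jig's (shaft along y). Wheel 128 mm across 20 coarse ribs (4 mm high, 7 mm wide), 24 mm thick, flat sides, top 139 mm above the bench. Beside it 40 mm is free to the hood (+y); on its -y side only the 90 mm high cheek, 31 mm away. Push it by the ribs or pinch its 24 mm thickness.
- wheel (a joint): Turn of the wheel, rad, 0 to 5.655. Digit n is centred in the window at n x 0.6283: 4 is at 2.513. Value and digit grow as the wheel's top moves away from the robot (jig's +x). Steady friction of about 4 N at the rim, no detents, stays where left. Starts between 0.5 and 1.6.
- window (a point): Middle of the hood's window, 32 degrees of arc between two brass bars, tilted 40 degrees from straight up towards the jig's +x, 111 mm above the bench. The white drum inside, on the wheel's shaft, carries black seven-bar digits 20 mm tall, upright as seen from the jig's +x side.
- slot (a point): Middle of the slot's floor, 20 mm above the bench; axes as the jig's: slot runs along y, 130 mm long, ends open. Fixed jaw at +x: green backrest, face 4 mm from here, 55 mm above the floor. The steel jaw at -x moves with the wheel: slot 1.5 mm wide at 0, +2.6 mm per rad, 8 mm at 4 (then centred here); its face is 16 mm high, then slopes out 8 mm over 10 mm as a lead-in.
- rack: Wooden leaning rack, fixed, base 110 x 150 mm, holding the panel leaning 0.35 rad towards the rack's own -x, against a 70 mm board. Origin: underside, below the panel's lower edge. Its own x points away from the robot at yaw 0.
- panel: Copper panel with a round boss: 6 mm thick (own x), 110 mm wide (own y), 100 mm tall (own z), about 0.5 kg. The top 18 mm is a folded hem 10 mm thick, to be gripped across its thickness. Origin: middle of the lower edge. It starts in the rack with its top leaning 0.35 rad towards the rack's -x, its lower edge 33 mm above the bench, its hem clear of the rack by about 12 mm.
- hammer: Hammer lying on the bench, leave alone; origin on its underside.
- bowl: Copper bowl, 110 mm across, 50 mm high, leave alone; origin at the centre of its underside.
- jar: Jar, 64 mm across, 85 mm high, leave alone; origin at the centre of its underside.
Things that resemble listed ones, but are neither listed nor needed, are in the scene too. What is shaped like the panel but blue or purple is not meant.

How it is judged:
By the outcome, as a careful person would: the job done as asked, in the order asked, and still so for the second after the job is handed in, with the robot touching nothing.
It also fails if it takes over 72 s, if anything falls off the work surface, if the arm or the gripper's body presses on something with over 40 N, if the wrist force passes 120 N, or if a joint passes its speed limit or range.

## Working session

There is one attempt and no reset: what is moved stays moved. The work goes in short steps, Python scripts to look and compute and a tool call to move; the robot and the scene stay as the last step left them, time stands still between calls to the robot, and variables do not carry over. Pictures are saved under pics/ and viewed, at most 10 in all, crops included, and the job is handed in when it is done.

Besides the shell and the picture viewer there is one more tool, called after "Emit:" as name(argument=value, ...) on one line, values as JSON. carry_out: Moves the arm, as the interface text tells. Shifts and turns lie within -1 to 1; 1 stands for 0.8 m of shift or pi rad of turn. Its arguments: {"type":"object","properties":{"deltas":{"type":"string"},"force":{"type":"number"}},"required":["deltas"]}

```bash
mkdir -p pics; python3 - <<'E'
from plant import env
import cv2
for n in ("scene","side"):
    im=env.capture(n); cv2.imwrite(f"pics/{n}0.png",cv2.resize(im[:,:,::-1],(800,600),interpolation=cv2.INTER_CUBIC))
    print(n,env.camera_params(n))
print(env.get_obs())
E
```

```text
scene {'fx': 426.26724063953685, 'fy': 426.26724063953685, 'cx': 255.44329135383347, 'cy': 193.0670244642657, 'distortion': array([-0.08038481,  0.        ,  0.        ,  0.        ,  0.        ]), 'origin': array([ 1.28833238, -0.11400424,  1.12902498]), 'orientation': array([[ 0.10588686,  0.77661556, -0.62101228],
       [ 0.99437672, -0.08162715,  0.0674681 ],
       [ 0.00170532, -0.62466414, -0.78089167]])}
side {'fx': 413.2795005401826, 'fy': 413.2795005401826, 'cx': 252.40943594131045, 'cy': 187.12504313578907, 'distortion': array([-0.01145923,  0.        ,  0.        ,  0.        ,  0.        ]), 'origin': array([-0.00195537, -1.19509648,  0.77043912]), 'orientation': array([[ 0.92760806, -0.1695171 ,  0.33287722],
       [-0.37343692, -0.44320828,  0.81493024],
       [ 0.00938933, -0.8802445 , -0.47442751]])}
{'t': 0.1, 'qpos': array([-74.17533346,  19.07025682,  -3.70552607,  83.70074019,
         1.23642162,  77.34148122,  -5.07127243]), 'qd': array([-0.06360051, -0.20813461,  0.044688  , -0.13549957, -0.00405198,
        0.06863239,  0.0429799 ]), 'joint_torque': array([ 1.07727756e-03, -6.24548793e+01,  2.43297539e-02, -3.90713525e+01,
       -6.13326835e-02,  3.66419891e-02,  9.85507450e-05]), 'position': array([0.18389611, 0.5970023 , 0.23581643]), 'tool_rot': array([[-9.55686545e-01,  2.94386001e-01, -3.31458589e-04],
       [ 2.94386184e-01,  9.55685761e-01, -1.22480407e-03],
       [-4.37949179e-05, -1.26810560e-03, -9.99999195e-01]]), 'wrist_force': array([-0.53856831,  0.13779866,  0.26311221]), 'wrist_torque': array([-0.0077242 ,  0.00989275,  0.00530894]), 'grip_force': 0.0, 'opening': 0.08700467328691629}
```

View pics/scene0.png

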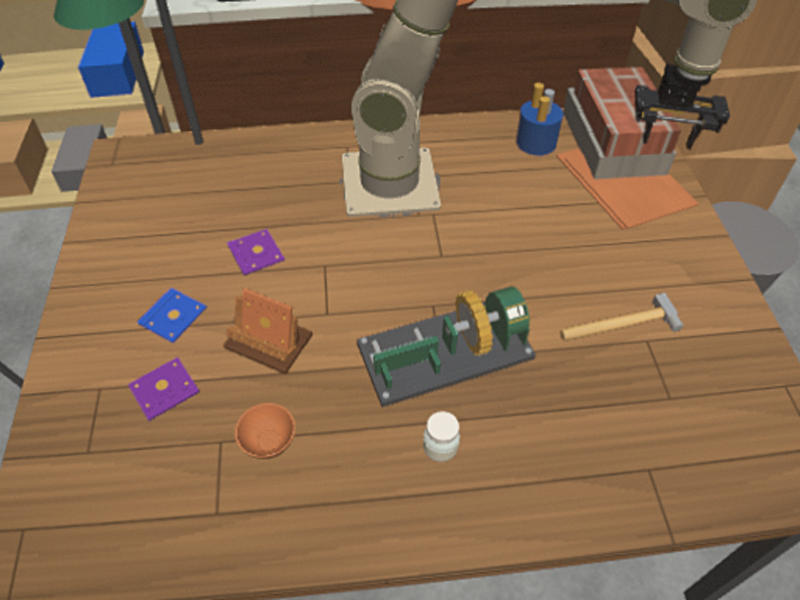

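View pics/side0.png

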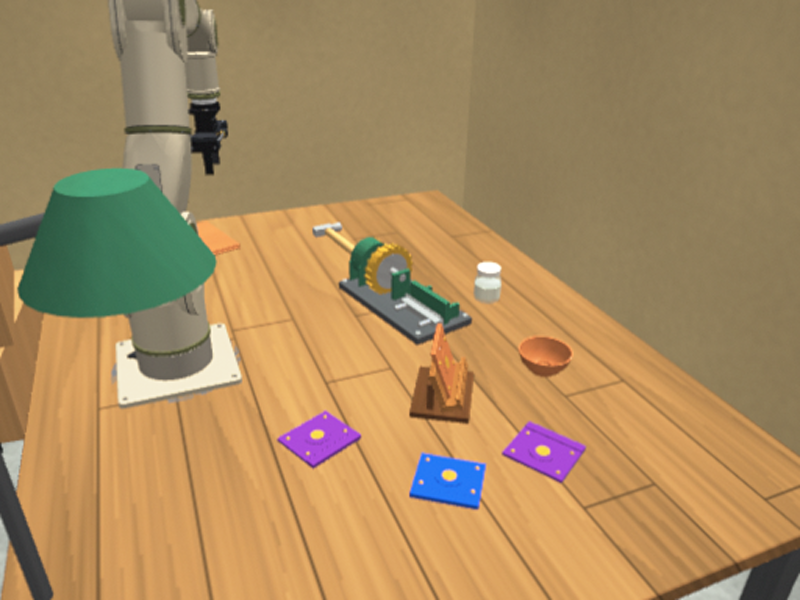

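```bash
cat > h.py <<'E'
import numpy as np, cv2
from plant import env
def K(p): return np.array([[p["fx"],0,p["cx"]],[0,p["fy"],p["cy"]],[0,0,1]])
def ray(p,uv):
    n=cv2.undistortPoints(np.array(uv,float).reshape(-1,1,2),K(p),p["distortion"]).reshape(-1,2)
    return (p["orientation"]@np.c_[n,np.ones(len(n))].T).T
def atz(p,uv,z):
    d=ray(p,uv); z=np.broadcast_to(z,len(d)); return p["origin"]+d*((z-p["origin"][2])/d[:,2])[:,None]
def proj(p,P):
    R=p["orientation"].T; return cv2.projectPoints(np.array(P,float).reshape(-1,1,3),cv2.Rodrigues(R)[0],-R@p["origin"],K(p),p["distortion"])[0].reshape(-1,2)
def crop(im,x0,y0,x1,y1,s,f):
    cv2.imwrite("pics/"+f,cv2.resize(im[y0:y1,x0:x1,::-1],None,fx=s,fy=s,interpolation=cv2.INTER_CUBIC))
E
python3 - <<'E'
from h import *
im=env.capture("scene")
a=cv2.resize(im[178:268,138:352,::-1],None,fx=3.7,fy=3.7,interpolation=cv2.INTER_CUBIC)[:,:800]
b=env.capture("side")
b=cv2.resize(b[145:275,210:390,::-1],None,fx=2,fy=2,interpolation=cv2.INTER_CUBIC)
o=np.zeros((600,800,3),np.uint8);o[:a.shape[0],:a.shape[1]]=a;o[335:335+b.shape[0],:b.shape[1]]=b
# digit zoom
d=cv2.resize(im[182:222,310:346,::-1],None,fx=6.5,fy=6.5,interpolation=cv2.INTER_CUBIC)
o[335:335+d.shape[0],400:400+d.shape[1]]=d
cv2.imwrite("pics/c1.png",o)
E
```

```text
(no output)
```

View pics/c1.png

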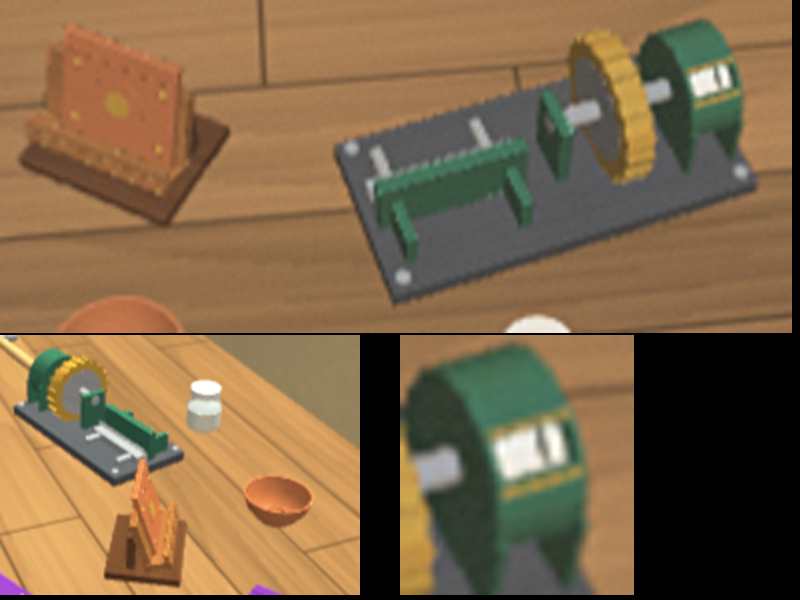

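```bash
python3 - <<'E'
from h import *
from scipy.optimize import least_squares
S=env.camera_params("scene"); D=env.camera_params("side")
def s(x,y): return ((x+.5)/3.7-.5+138,(y+.5)/3.7-.5+178)
def d(x,y): return ((x+.5)/2-.5+210,(y-335+.5)/2-.5+145)
def T(q,P):
    c,n=np.cos(q[2]),np.sin(q[2]); P=np.array(P,float)
    return np.c_[q[0]+c*P[:,0]-n*P[:,1], q[1]+n*P[:,0]+c*P[:,1],P[:,2]]
def fit(items,x0):
    def f(q):
        return np.concatenate([(proj(c,T(q,[P]))-uv).ravel() for c,P,uv in items])
    r=least_squares(f,x0,loss="soft_l1"); print(r.x,np.degrees(r.x[2])); print(r.fun.reshape(-1,2).round(1).tolist()); return r.x
J=[(S,(-.08,-.165,.02),s(334,150)),(S,(.08,-.165,.02),s(393,296)),(S,(.08,.165,.02),s(755,181)),
   (S,(0,.154,.124),s(711,22)),(S,(.008,-.155,.075),s(378,183)),(S,(.008,-.025,.075),s(524,143))]
fit(J,[.6,0,.1])
l=.35;c,n=np.cos(l),np.sin(l)
def pan(x,y,z): return (c*x-n*z,y,.033+n*x+c*z)
P=[(S,pan(.003,-.055,.1),s(65,26)),(S,pan(.003,.055,.1),s(184,69)),(D,pan(0,-.055,.1),d(142,462))]
q=fit(P,[.5,-.3,-.3])
g=T(q,[pan(0,0,.09)]); print("hem",g)
print("rack base corners z0",atz(S,[s(20,163),s(167,224),s(229,132)],[0,0,0.012]))
w=atz(S,[s(612,30)],.139); print("wheel top approx",w)
E
```

```text
[0.52843866 0.06076136 0.26791322] 15.35029706729334
[[-1.1, -0.9], [0.5, 0.5], [0.6, -1.9], [2.3, 2.8], [-1.1, 0.9], [-0.4, -1.2]]
[ 0.48984829 -0.29319314 -0.43402493] -24.867796959283847
[[-0.1, 2.7], [0.5, 0.3], [-1.1, 17.5]]
hem [[ 0.46184889 -0.28021537  0.11754354]]
rack base corners z0 [[ 0.47037574 -0.39071875  0.        ]
 [ 0.54674653 -0.26224972  0.        ]
 [ 0.46452906 -0.20638631  0.012     ]]
wheel top approx [[0.48786765 0.11746731 0.139     ]]
```

```bash
python3 - <<'E'
from h import *
from scipy.optimize import least_squares
S=env.camera_params("scene"); D=env.camera_params("side")
def s(x,y): return ((x+.5)/3.7-.5+138,(y+.5)/3.7-.5+178)
def d(x,y): return ((x+.5)/2-.5+210,(y-335+.5)/2-.5+145)
def T(q,P):
    c,n=np.cos(q[2]),np.sin(q[2]); P=np.array(P,float)
    return np.c_[q[0]+c*P[:,0]-n*P[:,1], q[1]+n*P[:,0]+c*P[:,1],P[:,2]]
def fit(items,x0):
    def f(q):
        return np.concatenate([(proj(c,T(q,[P]))-uv).ravel() for c,P,uv in items])
    r=least_squares(f,x0,loss="soft_l1"); print(r.x,np.degrees(r.x[2])); print(r.fun.reshape(-1,2).round(1).tolist()); return r.x
J=[(S,(-.08,-.165,.02),s(334,150)),(S,(.08,-.165,.02),s(393,296)),(S,(.08,.165,.02),s(755,181)),
   (S,(.004,-.155,.075),s(376,183)),(S,(.004,-.025,.075),s(524,143)),(S,(-.08,-.165,.02),s(334,150)),(S,(0,.067,.139),s(606,30))]
q=fit(J,[.6,0,.1])
print("wheel",T(q,[(0,.055,.075)]),"slot",T(q,[(0,-.09,.02)]))
l=.35;c,n=np.cos(l),np.sin(l)
def pan(x,y,z): return (c*x-n*z,y,.033+n*x+c*z)
P=[(S,pan(.003,-.055,.1),s(65,26)),(S,pan(.003,.055,.1),s(184,69)),(D,pan(0,.055,.1),d(142,462)),(S,pan(.003,-.055,.015),s(58,122)),(S,pan(.003,.055,.015),s(178,163))]
q=fit(P,[.5,-.3,-.5])
print("hem",T(q,[pan(0,0,.091)]))
E
```

```text
[0.53165829 0.06172677 0.25808263] 14.787045622442248
[[-0.7, -0.6], [0.5, 1.0], [1.1, -0.7], [-0.8, 0.3], [-0.5, -1.4], [-0.7, -0.6], [6.2, 6.6]]
wheel [[0.5176208  0.11490523 0.075     ]] slot [[ 0.55462873 -0.02529253  0.02      ]]
[ 0.48915686 -0.29704584 -0.47927841] -27.460629937954174
[[-0.6, 2.2], [-0.7, 1.0], [-0.2, -2.2], [1.3, -1.1], [-0.2, -1.7]]
hem [[ 0.46146894 -0.2826566   0.11848292]]
```

Emit:
carry_out(deltas="0 0 0.05 0 0 0 0;0.035 -0.05 0.006 0 0 0.015 0;0.035 -0.05 0.006 0 0 0.015 0;0.035 -0.05 0.006 0 0 0.015 0;0.035 -0.05 0.006 0 0 0.015 0;0.035 -0.05 0.006 0 0 0.015 0;0.035 -0.05 0.006 0 0 0.015 0;0.035 -0.05 0.006 0 0 0.015 0;0.035 -0.05 0.006 0 0 0.015 0;0.035 -0.05 0.006 0 0 0.015 0")

```text
t: 1.2
position: [0.4367, 0.2354, 0.3201]
tool_rot: [[-0.992, -0.127, 0.0], [-0.127, 0.992, 0.001], [-0.0, 0.0, -1.0]]
wrist_force: [2.4, 1.9, -0.0]
opening: 0.0869
grip_force: 0.0
```

Emit:
carry_out(deltas="0.028 -0.04 0 0 0 0.015 150;0.028 -0.04 0 0 0 0.015 150;0.028 -0.04 0 0 0 0.01 150;0.02 -0.03 0 0 0 0.003 150;0 0 0 0 0 0 150;0 0 0 0 0 0 150;0 0 0 0 0 0 150;0 0 0 0 0 0 150;0 0 0 0 0 0 150;0 0 0 0 0 0 150")

```text
t: 2.2
position: [0.519, 0.1178, 0.3198]
tool_rot: [[-0.966, -0.258, 0.0], [-0.258, 0.966, 0.0], [-0.0, 0.0, -1.0]]
wrist_force: [1.3, -0.4, -0.6]
opening: 0.036
grip_force: 0.0
```

```bash
python3 - <<'E'
from h import *
o=env.get_obs();p=env.camera_params("wrist");im=env.capture("wrist")
np.save("w1.npy",p,allow_pickle=True);cv2.imwrite("pics/w1.png",cv2.resize(im[:,:,::-1],(800,600),interpolation=cv2.INTER_CUBIC))
print(p,o["position"],o["tool_rot"].round(3),o["opening"],o["qpos"].round(1))
E
```

```text
{'fx': 322.7596877165397, 'fy': 322.7596877165397, 'cx': 261.1411956366997, 'cy': 191.80361389343565, 'distortion': array([-0.0732167,  0.       ,  0.       ,  0.       ,  0.       ]), 'origin': array([0.44947085, 0.09862242, 0.46790511]), 'orientation': array([[-0.25845065,  0.9317196 ,  0.25515062],
       [ 0.96602355,  0.24891027,  0.06958573],
       [ 0.00132478,  0.26446599, -0.9643941 ]])} [0.51897523 0.11781633 0.31983229] [[-0.966 -0.258  0.   ]
 [-0.258  0.966  0.   ]
 [-0.     0.    -1.   ]] 0.036006397560041856 [-38.1   4.9  22.   91.1  -1.8  84.3  89. ]
```

View pics/w1.png

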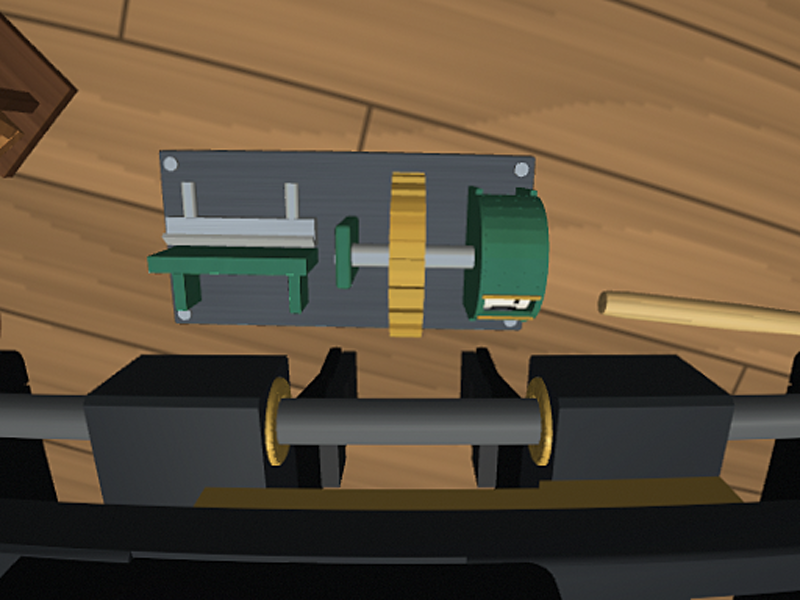

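```bash
cat >> h.py <<'E'
def T(q,P):
    c,n=np.cos(q[2]),np.sin(q[2]); P=np.array(P,float)
    return np.c_[q[0]+c*P[:,0]-n*P[:,1], q[1]+n*P[:,0]+c*P[:,1],P[:,2]]
def fit(items,x0):
    from scipy.optimize import least_squares
    def f(q): return np.concatenate([(proj(c,T(q,[P]))-uv).ravel() for c,P,uv in items])
    r=least_squares(f,x0,loss="soft_l1"); print(r.x,np.degrees(r.x[2])); print(r.fun.reshape(-1,2).round(1).tolist()); return r.x
E
python3 - <<'E'
from h import *
W=np.load("w1.npy",allow_pickle=True).item()
def s(x,y): return ((x+.5)*.64-.5,(y+.5)*.64-.5)
J=[(W,(-.08,-.165,.02),s(160,151)),(W,(.08,-.165,.02),s(178,324)),(W,(-.08,.165,.02),s(535,156)),(W,(.08,.165,.02),s(521,328)),
 (W,(.004,-.155,.075),s(148,256)),(W,(.004,-.025,.075),s(317,249))]
q=fit(J,[.53,.06,.258]); np.save("jig.npy",q)
print("wheel",T(q,[(0,.055,.075)]),"slot",T(q,[(0,-.09,.02)]))
print([(proj(W,T(q,[(0,y,.138)]))/.64).tolist() for y in(.043,.067)],"wheel sides seen 389/426 @y258")
print((proj(W,T(q,[(.0315+.0,.107,.1125),(.0315,.154,.1125)]))/.64).tolist())
im=env.capture("wrist"); crop(im,295,180,355,210,12,"d1.png")
E
```

```text
[0.53005099 0.06515448 0.2468654 ] 14.14434569352302
[[-0.9, -0.9], [-1.0, 0.3], [2.4, -1.8], [2.8, 0.9], [0.6, -0.0], [-5.2, 5.4]]
wheel [[0.51661088 0.11848706 0.075     ]] slot [[ 0.55204389 -0.022117    0.02      ]]
[[[392.15965284326006, 269.86959133173286]], [[428.0929545781864, 270.3731971760231]]] wheel sides seen 389/426 @y258
[[480.05808909580895, 305.94849685070096], [543.428909132477, 306.7920659708149]]
```

View pics/d1.png

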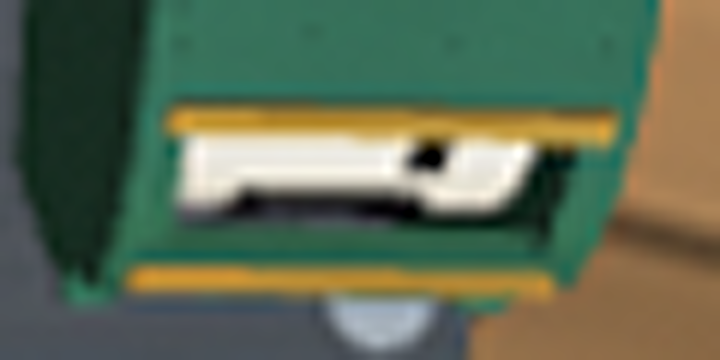

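Emit:
carry_out(deltas="0.025 0.005 0 0 0 -0.0477 120;0.025 0.005 0 0 0 -0.0477 120;0.025 0.005 0 0 0 -0.0477 120;0.025 0.005 0 0 0 -0.0477 120;0.025 0.005 0 0 0 -0.0477 120;0 0 0 0 0 -0.0477 120;0 0 0 0 0 -0.0477 120;0 0 0 0 0 -0.0477 120;0 0 0 0 0 -0.0477 120;0 0 0 0 0 -0.0477 120")

```text
t: 3.3
position: [0.6192, 0.1374, 0.3197]
tool_rot: [[-0.321, 0.947, -0.0], [0.947, 0.321, 0.0], [0.0, -0.0, -1.0]]
wrist_force: [0.2, 0.7, 0.3]
opening: 0.0457
grip_force: 0.0
```

Emit:
carry_out(deltas="0 0 0 0 0 -0.0477 120;0 0 0 0 0 -0.0477 120;0 0 0 0 0 -0.0477 120;0 0 0 0 0 -0.0477 120;0 0 0 0 0 -0.0477 120;0 0 0 0 0 -0.0477 120;0 0 0 0 0 -0.0477 120;0 0 0 0 0 -0.0477 120;0 0 0 0 0 -0.0477 120;0 0 0 0 0 -0.0477 120")

```text
t: 4.3
position: [0.6191, 0.1375, 0.3197]
tool_rot: [[0.921, 0.389, -0.0], [0.389, -0.921, -0.0], [-0.0, 0.0, -1.0]]
wrist_force: [0.4, 0.3, 0.3]
opening: 0.0461
grip_force: 0.0
```

```bash
python3 - <<'E'
from h import *
o=env.get_obs();p=env.camera_params("wrist");im=env.capture("wrist")
np.save("w2.npy",p,allow_pickle=True)
q=np.load("jig.npy"); c=proj(p,T(q,[(.0315,.13,.1115)]))[0]; print(c)
u,v=int(c[0]),int(c[1])
a=cv2.resize(im[:,:,::-1],(560,420),interpolation=cv2.INTER_AREA)
b=cv2.resize(im[max(v-30,0):v+30,max(u-40,0):u+40,::-1],None,fx=7,fy=7,interpolation=cv2.INTER_CUBIC)[:420]
O=np.zeros((600,800,3),np.uint8);O[:300,:400]=cv2.resize(a,(400,300),interpolation=cv2.INTER_AREA)
O[:300,400:800]=cv2.resize(b,(400,300)) ; 
g=cv2.resize(im[60:204,100:484,::-1],(800,300),interpolation=cv2.INTER_CUBIC);O[300:]=g
cv2.imwrite("pics/w2.png",O)
cv2.imwrite("pics/w2full.png",im[:,:,::-1])
print(o["position"],o["tool_rot"].round(3),o["qpos"].round(1))
E
```

```text
[183.22645759 219.55600701]
[0.61913509 0.13752729 0.31971456] [[ 0.921  0.389 -0.   ]
 [ 0.389 -0.921 -0.   ]
 [-0.     0.    -1.   ]] [-51.3  23.5  49.   76.4 -17.5  87.8 -71.2]
```

View pics/w2.png

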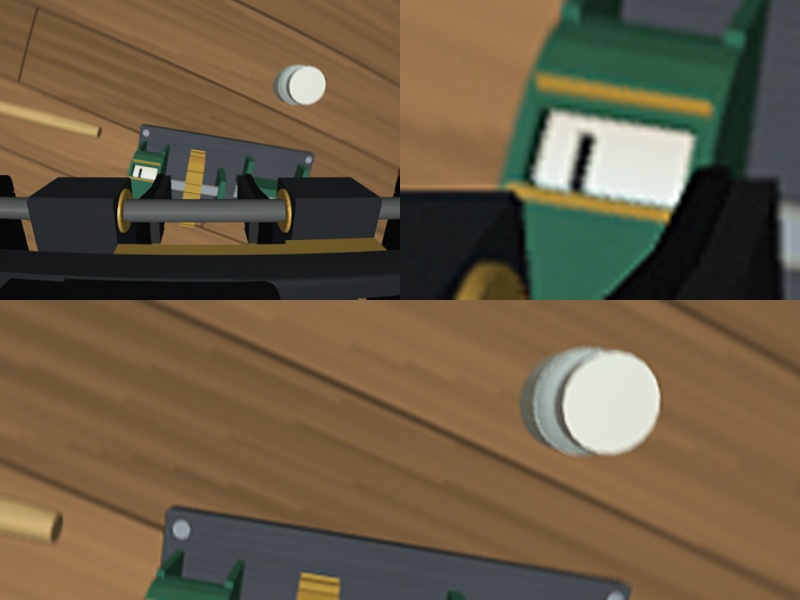

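```bash
python3 - <<'E'
from h import *
W=np.load("w1.npy",allow_pickle=True).item();V=np.load("w2.npy",allow_pickle=True).item()
def s(x,y): return ((x+.5)*.64-.5,(y+.5)*.64-.5)
def v(x,y): return ((x+.5)/2.0833-.5+100,(y-300+.5)/2.0833-.5+60)
J=[(W,(-.08,-.165,.02),s(160,151)),(W,(.08,-.165,.02),s(178,325)),(W,(-.08,.165,.02),s(535,156)),
 (W,(.004,-.155,.075),s(148,256)),(W,(0,.043,.138),s(389,265)),(W,(0,.067,.138),s(426,265)),
 (V,(.08,.165,.02),v(167,507)),(V,(.08,-.165,.02),v(630,584))]
q=fit(J,[.53,.06,.258]); np.save("jig.npy",q)
print("wheel",T(q,[(0,.055,.075)]),"slot",T(q,[(0,-.09,.02)]))
# digit-1 bar ends and window bars: native pixel from crop (scale 5 eff), origin u-40,v-30
u0,v0=143,189
for nm,P in (("bar",[(585,135),(578,192)]),("win",[(583,88),(583,202)])):
    uv=[((x-400)/5+u0,y/5+v0) for x,y in P]
    d=ray(V,uv); R=np.array([[np.cos(q[2]),np.sin(q[2]),0],[-np.sin(q[2]),np.cos(q[2]),0],[0,0,1]])
    ax=T(q,[(0,0,.075)])[0]; o=R@(V["origin"]-ax); d=(R@d.T).T
    for r in (.049,.046,.044,.042,.040,.037):
        A=[]
        for k in d:
            a=k[0]**2+k[2]**2;b=o[0]*k[0]+o[2]*k[2];c=o[0]**2+o[2]**2-r*r
            t=(-b-np.sqrt(b*b-a*c))/a; X=o+t*k; A.append(np.degrees(np.arctan2(X[0],X[2])).round(1))
        print(nm,r,A,"mid",np.mean(A),"arc mm",abs(np.radians(A[1]-A[0]))*r*1000)
E
```

```text
[0.53071704 0.06392891 0.24511408] 14.044002010055644
[[-1.7, -0.9], [-2.0, -0.4], [1.4, -1.4], [-0.4, 0.0], [0.9, 3.7], [0.2, 4.0], [-2.0, 2.0], [1.5, -0.4]]
wheel [[0.51737036 0.11728494 0.075     ]] slot [[ 0.55255707 -0.02338096  0.02      ]]
bar 0.049 [np.float64(44.3), np.float64(28.1)] mid 36.2 arc mm 13.854423602330986
bar 0.046 [np.float64(45.8), np.float64(28.4)] mid 37.099999999999994 arc mm 13.969615332962611
bar 0.044 [np.float64(47.0), np.float64(28.6)] mid 37.8 arc mm 14.13018562414609
bar 0.042 [np.float64(48.3), np.float64(28.9)] mid 38.599999999999994 arc mm 14.220942745249797
bar 0.04 [np.float64(49.8), np.float64(29.1)] mid 39.45 arc mm 14.451326206513047
bar 0.037 [np.float64(52.3), np.float64(29.6)] mid 40.95 arc mm 14.65902038750037
win 0.049 [np.float64(59.3), np.float64(25.6)] mid 42.45 arc mm 28.820621938182363
win 0.046 [np.float64(62.4), np.float64(25.7)] mid 44.05 arc mm 29.464648432168268
win 0.044 [np.float64(64.9), np.float64(25.8)] mid 45.35 arc mm 30.026644451310453
win 0.042 [np.float64(67.7), np.float64(25.9)] mid 46.8 arc mm 30.641000348012458
win 0.04 [np.float64(70.9), np.float64(26.0)] mid 48.45 arc mm 31.346113365818162
win 0.037 [np.float64(77.1), np.float64(26.2)] mid 51.65 arc mm 32.869785802809204
```

Emit:
carry_out(deltas="-0.0325 -0.0071 -0.029 0 0 -0.0247 120;-0.0325 -0.0071 -0.029 0 0 -0.0247 120;-0.0325 -0.0071 -0.029 0.00945 -0.0377 0 120;-0.0325 -0.0071 -0.029 0.00945 -0.0377 0 120;-0.0325 -0.0071 -0.029 0.00945 -0.0377 0 120;-0.0325 -0.0071 -0.029 0.00945 -0.0377 0 120;0 0 0 0 0 0 120;0 0 0 0 0 0 120;0 0 0 0 0 0 120;0 0 0 0 0 0 120")

```text
t: 5.35
position: [0.4897, 0.1008, 0.2066]
tool_rot: [[0.909, 0.227, 0.349], [0.217, -0.974, 0.069], [0.355, 0.013, -0.935]]
wrist_force: [0.4, -0.5, -0.5]
opening: 0.046
grip_force: 0.0
```

```bash
cat >> h.py <<'E'
def wheelgeo():
    q=np.load("jig.npy");o=env.get_obs();R=o["tool_rot"];ax=T(q,[(0,.055,.075)])[0]
    e=np.array([np.cos(q[2]),np.sin(q[2]),0]);y=np.array([-e[1],e[0],0])
    d=o["position"]-ax
    print("theta",np.degrees(np.arctan2(d@e,d[2])),"r",np.hypot(d@e,d[2]),"yoff",d@y,"tilt",np.degrees(np.arctan2(-R[:,2]@e,-R[2,2])),"yerr",np.degrees([R[:,1]@e,R[2,1]]),"q",o["qpos"].round(0),"F",o["wrist_force"].round(1),"grip",o["grip_force"],o["opening"])
    return q,ax,e,y,o
def arc(th0,th1,n,r):
    q,ax,e,y,o=wheelgeo(); t=np.radians(np.linspace(th0,th1,n+1))
    P=r*(np.sin(t)[:,None]*e+np.cos(t)[:,None]*np.array([0,0,1])); a=(th1-th0)/n/180*y
    for k in np.diff(P,axis=0)/.8: print("%.4f %.4f %.4f %.4f %.4f 0"%(*k,a[0],a[1]))
E
python3 - <<'E'
from h import *
q,ax,e,y,o=wheelgeo()
t=np.radians(-28); g=ax+.051*(np.sin(t)*e+np.cos(t)*np.array([0,0,1])); print("in",(g-o["position"])/.8)
arc(-28,28,8,.051)
E
```

```text
theta -13.178416664781768 r 0.13513971120224846 yoff -0.009320561598151228 tilt -20.785061601772828 yerr [-0.91578475  0.74404224] q [ -68.  -19.   42.  123.   22.   52. -112.] F [ 0.4 -0.5 -0.5] grip 0.0 0.04600003856058639
in [ 0.00549952  0.01338535 -0.10818807]
theta -13.178416664781768 r 0.13513971120224846 yoff -0.009320561598151228 tilt -20.785061601772828 yerr [-0.91578475  0.74404224] q [ -68.  -19.   42.  123.   22.   52. -112.] F [ 0.4 -0.5 -0.5] grip 0.0 0.04600003856058639
0.0069 0.0017 0.0032 -0.0094 0.0377 0
0.0072 0.0018 0.0023 -0.0094 0.0377 0
0.0074 0.0019 0.0014 -0.0094 0.0377 0
0.0075 0.0019 0.0005 -0.0094 0.0377 0
0.0075 0.0019 -0.0005 -0.0094 0.0377 0
0.0074 0.0019 -0.0014 -0.0094 0.0377 0
0.0072 0.0018 -0.0023 -0.0094 0.0377 0
0.0069 0.0017 -0.0032 -0.0094 0.0377 0
```

Emit:
carry_out(deltas="-0.0028 0.0113 0 0 0 0 120;0 0 0 0 0 0 120;0.0039 0.001 -0.0262 0 0 0 120;0.0039 0.001 -0.0262 0 0 0 120;0.0039 0.001 -0.0262 0 0 0 120;0.0039 0.001 -0.0262 0 0 0 120;0 0 0 0 0 0 120;0 0 0 0 0 0 120;0 0 0 0 0 0 120;0 0 0 0 0 0 120", force=20)

```text
t: 6.35
position: [0.4985, 0.1132, 0.1221]
tool_rot: [[0.91, 0.228, 0.347], [0.217, -0.974, 0.071], [0.354, 0.011, -0.935]]
wrist_force: [0.3, -0.7, -0.2]
opening: 0.0461
grip_force: 0.0
```

```bash
python3 - <<'E'
from h import *
wheelgeo()
im=env.capture("wrist");cv2.imwrite("pics/w3.png",im[:,:,::-1])
E
```

```text
theta -22.32750589907985 r 0.05089889925465818 yoff 0.0006027220801896026 tilt -20.751964141917476 yerr [-0.88170658  0.62424842] q [ -72.   -9.   50.  128.   16.   38. -108.] F [ 0.3 -0.7 -0.2] grip 0.0 0.046061449178914776
```

View pics/w3.png

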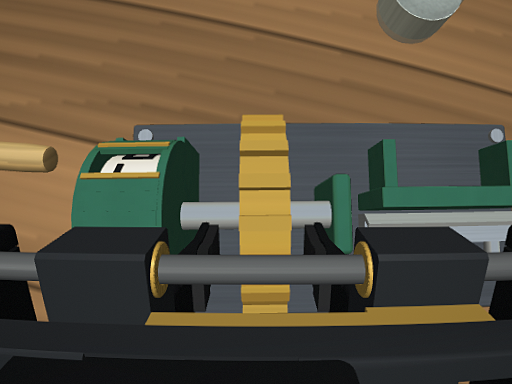

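Emit:
carry_out(deltas="0 0 0 0 0 0 255;0 0 0 0 0 0 255;0 0 0 0 0 0 255;0 0 0 0 0 0 255;0.005 0.0013 0.0019 -0.0067 0.0269 0 255;0.0052 0.0013 0.0015 -0.0067 0.0269 0 255;0.0053 0.0013 0.001 -0.0067 0.0269 0 255;0.0054 0.0013 0.0005 -0.0067 0.0269 0 255;0.0054 0.0013 0 -0.0067 0.0269 0 255;0.0054 0.0013 -0.0002 -0.0067 0.0269 0 255", force=25)

```text
t: 7.4
position: [0.5224, 0.1174, 0.1247]
tool_rot: [[0.959, 0.234, -0.16], [0.228, -0.972, -0.057], [-0.169, 0.019, -0.986]]
wrist_force: [-5.9, -9.6, 17.6]
opening: 0.0241
grip_force: 25.0
```

```bash
python3 - <<'E'
from h import *
wheelgeo()
E
```

```text
theta 5.581607788922933 r 0.0499696285083986 yoff -0.0011100084387232099 tilt 9.719737981476865 yerr [-0.4924857   1.07059789] q [-59.  28.  54.  99. -21.  75. -76.] F [-5.9 -9.6 17.6] grip 25.00389254411857 0.024130575428659717
```

Emit:
carry_out(deltas="0.0054 0.0013 0 -0.0067 0.0269 0 255;0.0053 0.0013 -0.0012 -0.0067 0.0269 0 255;0.0051 0.0013 -0.0017 -0.0067 0.0269 0 255;0.005 0.0013 -0.0022 -0.0067 0.0269 0 255;0.0048 0.0012 -0.0026 -0.0067 0.0269 0 255;0.0045 0.0011 -0.003 -0.0067 0.0269 0 255;0 0 0 0 0 0 255;0 0 0 0 0 0 120;0 0 0 0 0 0 120;0 0 0 0 0 0 120")

```text
t: 8.4
position: [0.5474, 0.1255, 0.1163]
tool_rot: [[0.754, 0.245, -0.609], [0.179, -0.969, -0.168], [-0.632, 0.018, -0.775]]
wrist_force: [-1.0, 0.8, 0.0]
opening: 0.0402
grip_force: 0.0
```

```bash
python3 - <<'E'
from h import *
q,ax,e,y,o=wheelgeo()
print(o["position"])
# back-stroke shift to theta -20, r .055 
t=np.radians(-20); print((ax+.055*(np.sin(t)*e+np.cos(t)*np.array([0,0,1]))-o["position"])/.8)
E
```

```text
theta 37.01245059214802 r 0.05172378351897903 yoff 0.0006418079636248267 tilt 39.17303491872197 yerr [0.13922162 1.0364388 ] q [-41.  54.  45.  69. -25. 109. -74.] F [-1.   0.8  0. ] grip 0.0 0.04018778793878408
[0.54742104 0.12546352 0.11630168]
[-0.0603744  -0.01592926  0.01297676]
```

Emit:
carry_out(deltas="-0.006 -0.0016 0.005 0.008 -0.0323 0 120;-0.006 -0.0016 0.005 0.008 -0.0323 0 120;-0.006 -0.0016 0.005 0.008 -0.0323 0 120;-0.006 -0.0016 0.004 0.008 -0.0323 0 120;-0.006 -0.0016 0.002 0.008 -0.0323 0 120;-0.006 -0.0016 0 0.008 -0.0323 0 120;-0.006 -0.0016 -0.001 0.008 -0.0323 0 120;-0.006 -0.0016 -0.002 0.008 -0.0323 0 120;-0.006 -0.0016 -0.003 0.008 -0.0323 0 120;-0.006 -0.0016 -0.003 0.008 -0.0323 0 120")

```text
t: 9.4
position: [0.4999, 0.1104, 0.1262]
tool_rot: [[0.926, 0.224, 0.304], [0.219, -0.974, 0.053], [0.308, 0.018, -0.951]]
wrist_force: [0.8, -2.1, -1.5]
opening: 0.0461
grip_force: 0.0
```

```bash
python3 - <<'E'
from h import *
q,ax,e,y,o=wheelgeo()
print(o["position"])
im=env.capture("scene")
c=proj(env.camera_params("scene"),T(q,[(.0315,.13,.1125)]))[0];print(c)
u,v=c.round().astype(int)
b=cv2.resize(im[v-13:v+14,u-18:u+18,::-1],None,fx=11,fy=11,interpolation=cv2.INTER_CUBIC)
iw=env.capture("wrist"); c=proj(env.camera_params("wrist"),T(q,[(.0315,.13,.1125)]))[0];u,v=c.round().astype(int)
print(c)
b2=cv2.resize(iw[max(v-25,0):v+25,max(u-30,0):u+35,::-1],None,fx=6,fy=6,interpolation=cv2.INTER_CUBIC)
O=np.zeros((300,800,3),np.uint8);O[:min(297,b.shape[0]),:396]=b[:300];O[:b2.shape[0],400:400+b2.shape[1]]=b2[:300]
cv2.imwrite("pics/d2.png",O)
E
```

```text
theta -20.035890441974438 r 0.054472605058054416 yoff -0.0024671615307759907 tilt -17.931852650622332 yerr [-1.09319734  1.02081137] q [ -84.  -10.   62.  126.   18.   43. -109.] F [ 0.8 -2.1 -1.5] grip 0.0 0.04605267519554526
[0.49986411 0.11036268 0.12617582]
[330.78984851 199.81242518]
[118.61645796 157.46210182]
```

View pics/d2.png

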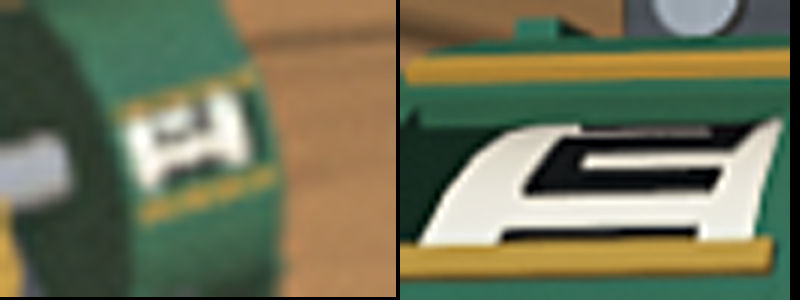

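Emit:
carry_out(deltas="0.0007 0.0034 -0.0041 0 0 0 120;0 0 0 0 0 0 255;0 0 0 0 0 0 255;0 0 0 0 0 0 255;0 0 0 0 0 0 255;0.0054 0.0013 0.0017 -0.007 0.028 0 255;0.0055 0.0014 0.0012 -0.007 0.028 0 255;0.0056 0.0014 0.0007 -0.007 0.028 0 255;0.0056 0.0014 0.0002 -0.007 0.028 0 255;0.0056 0.0014 -0.0003 -0.007 0.028 0 255")

```text
t: 10.5
position: [0.518, 0.1162, 0.1237]
tool_rot: [[0.967, 0.232, -0.103], [0.227, -0.972, -0.057], [-0.113, 0.031, -0.993]]
wrist_force: [-9.4, 8.7, 36.9]
opening: 0.024
grip_force: 25.1
```

Emit:
carry_out(deltas="0.0055 0.0014 -0.0009 -0.007 0.028 0 255;0.0054 0.0014 -0.0014 -0.007 0.028 0 255;0.0053 0.0013 -0.0019 -0.007 0.028 0 255;0.0051 0.0013 -0.0024 -0.007 0.028 0 255;0.0049 0.0012 -0.0028 -0.007 0.028 0 255;0 0 0 0 0 0 255;0 0 0 0 0 0 255;0 0 0 0 0 0 255;0 0 0 0 0 0 255;0 0 0 0 0 0 255")

```text
t: 11.5
position: [0.5399, 0.1216, 0.1163]
tool_rot: [[0.825, 0.249, -0.507], [0.194, -0.968, -0.159], [-0.53, 0.033, -0.847]]
wrist_force: [4.8, 15.1, 14.6]
opening: 0.0243
grip_force: 25.2
```

```bash
python3 - <<'E'
from h import *
q,ax,e,y,o=wheelgeo()
print(o["position"])
W=T(q,[(.0315,.13,.1125)])
ps=env.camera_params("scene");acc=sum(env.capture("scene").astype(float) for _ in range(4))/4
u,v=proj(ps,W)[0].round().astype(int)
b=cv2.resize(acc[v-13:v+14,u-18:u+18,::-1].clip(0,255).astype(np.uint8),None,fx=11,fy=11,interpolation=cv2.INTER_CUBIC)
pw=env.camera_params("wrist");iw=env.capture("wrist");np.save("w4.npy",pw,allow_pickle=True)
u,v=proj(pw,W)[0].round().astype(int);print(u,v)
u=max(u,32);v=max(v,25)
b2=cv2.resize(iw[v-25:v+25,u-32:u+32,::-1],None,fx=6,fy=6,interpolation=cv2.INTER_CUBIC)
O=np.zeros((300,800,3),np.uint8);O[:297,:396]=b;O[:b2.shape[0],400:400+b2.shape[1]]=b2
cv2.imwrite("pics/d3.png",O)
E
```

```text
theta 28.98498309415722 r 0.04724063091051132 yoff -0.0012901691773960315 tilt 32.04097879238462 yerr [0.37319657 1.90065046] q [-47.  49.  50.  77. -26. 101. -72.] F [ 4.8 15.1 14.6] grip 25.16699265128409 0.024268949049549897
[0.53989108 0.12158844 0.11632359]
106 239
```

View pics/d3.png

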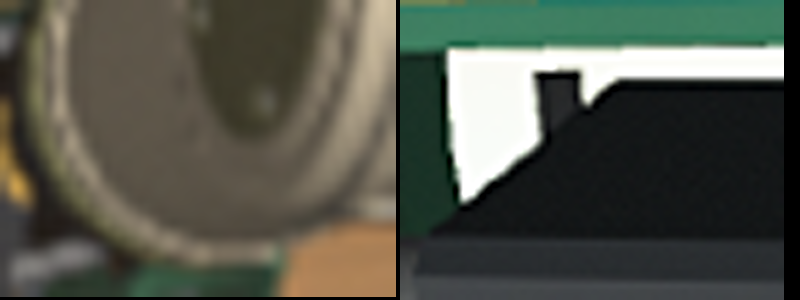

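Emit:
carry_out(deltas="0 0 0 0 0 0 120;0 0 0 0 0 0 120;0 0 0 0 0 0 120;0 0 0.0375 0 0 0 120;0 0 0.0375 0 0 0 120;0 0 0.0375 0 0 0 120;0 0 0.0375 0 0 0 120;-0.012 0.0485 0 0 0 0 120;0 0 0 0 0 0 120;0 0 0 0 0 0 120")

```text
t: 12.75
position: [0.529, 0.1569, 0.2351]
tool_rot: [[0.825, 0.247, -0.509], [0.189, -0.968, -0.164], [-0.533, 0.039, -0.845]]
wrist_force: [0.1, -0.6, -0.4]
opening: 0.0461
grip_force: 0.0
```

```bash
cat >> h.py <<'E'
def unroll(p,im,q,r,y0=.100,y1=.162,a0=15,a1=65,ny=62,na=51):
    ys=np.linspace(y0,y1,ny);aa=np.radians(np.linspace(a0,a1,na))
    P=[T(q,[(r*np.sin(a),y,.075+r*np.cos(a))])[0] for a in aa for y in ys]
    m=proj(p,P).astype(np.float32).reshape(na,ny,2)
    return cv2.remap(im,m[...,0],m[...,1],cv2.INTER_LINEAR)
def asc(g):
    for r in g: print("".join(" .:-=+*#%@"[9-min(9,int(v)//26)] for v in r))
E
python3 - <<'E'
from h import *
q,ax,e,y,o=wheelgeo()
pw=env.camera_params("wrist");iw=env.capture("wrist");cv2.imwrite("pics/w5full.png",iw[:,:,::-1]);np.save("w5.npy",pw,allow_pickle=True)
print(proj(pw,T(q,[(.0315,.13,.1125)])))
g=unroll(pw,iw,q,.047); 
lab=["%2d"%a for a in range(15,66)]
for l,r in zip(lab,g):
    print(l,"".join("y" if (x[0]>150 and x[2]<100) else ("G" if (x[1]>x[0]+25) else " .:-=+*#%@"[9-min(9,int(x.mean())//26)]) for x in r.astype(int)))
E
```

```text
theta 7.444408465758563 r 0.1614345098139481 yoff 0.03561733843392302 tilt 32.266358451252486 yerr [0.26419865 2.25616682] q [-50.  44.  53.  71. -24. 112. -76.] F [ 0.1 -0.6 -0.4] grip 0.0 0.04610970753178097
[[200.7141259  102.27854195]]
15 ###%@GGGGGGGGGGGGGGGGGGGGGGGGGGGGGGGGGGGGGGGGGGGGGGG#######***
16 ###%%GGGGGGGGGGGGGGGGGGGGGGGGGGGGGGGGGGGGGGGGGGGGGGG*#########
17 ###%@GGGGGGGGGGGGGGGGGGGGGGGGGGGGGGGGGGGGGGGGGGGGGGG*****#####
18 ###%%GGGGGGGGGGGGGGGGGGGGGGGGGGGGGGGGGGGGGGGGGGGGGGG*+++*****#
19 ##%%%GGGGGGGGGGGGGGGGGGGGGGGGGGGGGGGGGGGGGGGGGGGGGGG*+++++++**
20 ##%%@GGGGGGGGGGGGGGGGGGGGGGGGGGGGGGGGGGGGGGGGGGGGGGG*+++++++++
21 ##%%%GGGGGGGGGGGGGGGGGGGGGGGGGGGGGGGGGGGGGGGGGGGGGGG*+*+*+++++
22 ##%%%GGGGGGGGG*******GGGGGGGGGGGGGGGGGGGGGGGGGGGGGGG*******+*+
23 ##%@%GGG+yyyyyyyyyyyyyyyyyyyyyyyyyyyyyyyyyyyyyyy++GG**********
24 ##%%@GGGyyyyyyyyyyyyyyyyyyyyyyyyyyyyyyyyyyyyyyyyyy*G**********
25 ****%GGGyyyyyyyyyyyyyyyyyyyyyyyyyyyyyyyyyyyyyyyyyy*G**********
26 ++++#GGG********+++++*****+++++++++++++yyyyyyyyyyy*G*++*******
27 ====#GGGGG############%%G%%%%%%%%%###%%%%%%#GGGGGGGG*++++++***
28
[... 1805 characters left out ...]
GGGGGGGGGGGGGGGGGGGGGGGGGGGGGG**********
56 ###%@GGGGGGGGGGGGGGGGGGGGGGGGGGGGGGGGGGGGGGGGGGGGGGG*++*******
57 ###%@GGG******************************************GG*++****+++
58 ###%@GGG+yyyyyyyyyyyyyyyyyyyyyyyyyyyyyyyyyyyyyyyyy*G*y++++++++
59 ###%@GGGyyyyyyyyyyyyyyyyyyyyyyyyyyyyyyyyyyyyyyyyyy*G*y+++++++y
60 ###%@GGGyyyyyyyyyyyyyyyyyyyyyyyyyyyyyyyyyyyyyyyyyy*G*yyy++++yy
61 ###%@GGG+yyyyyyyyyyyyyyyyyyyyyyyyyyyyyyyyyyyyyyyyy*G*yyyyyyyyy
62 ###%@GGG*****GGGG****************************GGGGGGG*yyyyyyyyy
63 ###%@GGGGGGGGGGGGGGGGGGGGGGGGGGGGGGGGGGGGGGGGGGGGGGG*yyyyyyyyy
64 ###%@GGGGGGGGGGGGGGGGGGGGGGGGGGGGGGGGGGGGGGGGGGGGGGG*yyyyyyyyy
65 ###%@GGGGGGGGGGGGGGGGGGGGGGGGGGGGGGGGGGGGGGGGGGGGGGG*yyyyyyyyy
```

```bash
python3 - <<'E'
from h import *
p=np.load("w5.npy",allow_pickle=True).item();q=np.load("jig.npy")
R=np.array([[np.cos(q[2]),np.sin(q[2]),0],[-np.sin(q[2]),np.cos(q[2]),0],[0,0,1]]);ax=T(q,[(0,0,.075)])[0]
def pt(a,y,r): a=np.radians(a);return T(q,[(r*np.sin(a),y,.075+r*np.cos(a))])[0]
uv=proj(p,[pt(24.5,.13,.049),pt(59.5,.13,.049),pt(24.5,.13,.047),pt(59.5,.13,.047),pt(33.0,.128,.047),pt(37.3,.128,.047),pt(44.8,.134,.047)])
def ang(uv,r,dz=0,dx=0):
    d=(R@ray(p,uv).T).T;o=R@(p["origin"]-ax)-np.array([dx,0,dz]);A=[]
    for k in d:
        a=k[0]**2+k[2]**2;b=o[0]*k[0]+o[2]*k[2];c=o[0]**2+o[2]**2-r*r
        t=(-b-np.sqrt(b*b-a*c))/a;X=o+t*k;A.append(np.degrees(np.arctan2(X[0],X[2])))
    return np.array(A)
# choose small shift (dx) of axis so that the bars (r .0495) are centred on 40
from scipy.optimize import brentq
for nm,f in (("dx",lambda s:ang(uv[2:4],.0495,dx=s).mean()-40),("dz",lambda s:ang(uv[2:4],.0495,dz=s).mean()-40)):
    s=brentq(f,-.006,.006);kw={nm:s};print(nm,s,ang(uv[2:4],.0495,**kw))
    for r in (.047,.044,.041,.038,.035,.032):
        A=ang(uv[4:],r,**kw);m=(A[0]+A[1])/2;print(r,A.round(1),"mid",m.round(2),"half mm",np.radians(A[2]-m)*r*1e3,"bar mm",np.radians(A[1]-A[0])*r*1e3)
E
```

```text
dx 0.0013188700271670865 [23.75266889 56.24733111]
0.047 [31.7 35.9 43.4] mid 33.8 half mm 7.865376753821499 bar mm 3.514268836154793
0.044 [31.5 36.2 44.2] mid 33.86 half mm 7.9712513307064174 bar mm 3.557214451026563
0.041 [31.4 36.5 45.2] mid 33.94 half mm 8.079781466500132 bar mm 3.600224193517901
0.038 [31.3 36.8 46.4] mid 34.03 half mm 8.191884273682657 bar mm 3.6433191758226773
0.035 [31.1 37.2 47.7] mid 34.13 half mm 8.308916134863832 bar mm 3.686529981184258
0.032 [30.9 37.6 49.4] mid 34.26 half mm 8.432956539781193 bar mm 3.729902267514049
dz -0.0021534021824830677 [23.57897904 56.42102096]
0.047 [31.6 35.9 43.4] mid 33.73 half mm 7.945565132807137 bar mm 3.5501249364847434
0.044 [31.4 36.1 44.3] mid 33.79 half mm 8.051520505428385 bar mm 3.5930640673017495
0.041 [31.3 36.4 45.3] mid 33.86 half mm 8.160150855976989 bar mm 3.6360658401894774
0.038 [31.2 36.7 46.4] mid 33.94 half mm 8.272380180217517 bar mm 3.679150875160302
0.035 [31.  37.1 47.8] mid 34.04 half mm 8.389575158700373 bar mm 3.7223490405838744
0.032 [30.8 37.5 49.4] mid 34.15 half mm 8.51383130437255 bar mm 3.7657049235477844
```

Emit:
carry_out(deltas="0.0078 -0.021 0 0 0 0 120;0.0077 -0.021 0 0 0 0 120;0 0 -0.0361 0 0 0 120;0 0 -0.0361 0 0 0 120;0 0 -0.0361 0 0 0 120;0 0 -0.0361 0 0 0 120;0 0 0 0 0 0 255;0 0 0 0 0 0 255;0 0 0 0 0 0 255;0 0 0 0 0 0 255")

```text
t: 13.8
position: [0.5424, 0.1223, 0.1219]
tool_rot: [[0.827, 0.245, -0.507], [0.187, -0.969, -0.162], [-0.531, 0.039, -0.847]]
wrist_force: [1.7, -1.5, 3.6]
opening: 0.0243
grip_force: 25.0
```

```bash
python3 - <<'E'
from h import *
q,ax,e,y,o=wheelgeo();arc(29,35.1,2,.051)
E
```

```text
theta 28.519329630683938 r 0.053346703825594186 yoff -0.0011578319938994434 tilt 32.08725972044615 yerr [0.13252296 2.23358574] q [-47.  49.  50.  76. -26. 101. -72.] F [ 1.7 -1.5  3.6] grip 25.00534899692866 0.024264523941772833
theta 28.519329630683938 r 0.053346703825594186 yoff -0.0011578319938994434 tilt 32.08725972044615 yerr [0.13252296 2.23358574] q [-47.  49.  50.  76. -26. 101. -72.] F [ 1.7 -1.5  3.6] grip 25.00534899692866 0.024264523941772833
0.0028 0.0007 -0.0017 -0.0041 0.0164 0
0.0027 0.0007 -0.0019 -0.0041 0.0164 0
```

Emit:
carry_out(deltas="0.0028 0.0007 -0.0017 -0.0041 0.0164 0 255;0.0027 0.0007 -0.0019 -0.0041 0.0164 0 255;0 0 0 0 0 0 255;0 0 0 0 0 0 120;0 0 0 0 0 0 120;0 0 0 0 0 0 120;0 0 0.0375 0 0 0 120;0 0 0.0375 0 0 0 120;0 0 0.0375 0 0 0 120;-0.012 0.0485 0.0375 0 0 0 120")

```text
t: 14.8
position: [0.537, 0.1568, 0.2383]
tool_rot: [[0.768, 0.24, -0.593], [0.16, -0.97, -0.184], [-0.62, 0.046, -0.784]]
wrist_force: [-4.5, 0.0, 2.6]
opening: 0.0459
grip_force: 0.0
```

Emit:
carry_out(deltas="0 0 0 0 0 0 80;0 0 0 0 0 0 80;0 0 0 0 0 0 80;0 0 0 0 0 0 80;0 0 0 0 0 0 80;0 0 0 0 0 0 80;0 0 0 0 0 0 80;0 0 0 0 0 0 80;0 0 0 0 0 0 80;0 0 0 0 0 0 80")

```text
t: 15.8
position: [0.5364, 0.1625, 0.2374]
tool_rot: [[0.766, 0.249, -0.592], [0.172, -0.968, -0.184], [-0.619, 0.039, -0.784]]
wrist_force: [-0.3, 0.6, 0.2]
opening: 0.0595
grip_force: 0.0
```

```bash
python3 - <<'E'
from h import *
q,ax,e,y,o=wheelgeo();print(o["position"],o["tool_rot"].round(3).tolist())
pw=env.camera_params("wrist");iw=env.capture("wrist");np.save("w6.npy",pw,allow_pickle=True);cv2.imwrite("pics/w6.png",iw[:,:,::-1])
for r in (.049,.042):
  g=unroll(pw,iw,q,r,y0=.112,y1=.146,ny=35,a0=20,a1=64,na=45)
  for l,x in zip(range(20,65),g.astype(int)):
    print(l,"".join("y" if (x[0]>150 and x[2]<100) else ("G" if (x[1]>x[0]+25) else " .:-=+*#%@"[9-min(9,int(x.mean())//26)]) for x in x))
E
```

```text
theta 10.279623918216561 r 0.16506063736575752 yoff 0.03922912932038807 tilt 38.293030121774414 yerr [0.39473024 2.22363763] q [-42.  45.  41.  63. -20. 118. -81.] F [-0.3  0.6  0.2] grip 0.0 0.05952914489856753
[0.53642576 0.16248936 0.23741118] [[0.766, 0.249, -0.592], [0.172, -0.968, -0.184], [-0.619, 0.039, -0.784]]
20 GGGGGGGGGGGGGGGGGGGGGGGGGGGGGGGGGGG
21 GGGGGGGGGGGGGGGGGGGGGGGGGGGGGGGGGGG
22 GGGGGGGGGGGGGGGGGGGGGGGGGGGGGGGGGGG
23 +++++++++++++++*****+++++++++++y+++
24 yyyyyyyyyyyyyyyyyyyyyyyyyyyyyyyyyyy
25 yyyyyyyyyyyyyyyyyyyyyyyyyyyyyyyyyyy
26 +++yyyyyyyy*****+yyyyy++++yyyyyyyyy
27 ###########GGGG##################GG
28 +*****#######%%@@@@@@@GGGGGGGGGGGGG
29 .....:::::              .....::::*@
30  ......    ...........   ....... *@
31 .......-===...........--:........*@
32 .......*%%#..........-%@@+ ......*@
33 .......*%%# .........-@%%= ......+@
34 .......*%%# .........=@%%= ......*@
35 .......+%%% .........:@%%= ......+@
36 .......*%%@ .........:@%@- ......+@
37 .......#%%@ ........ .@%%=.......+@
38 ...... *%%@           @%%=...... +@
39 ...... #%%%*+%########%%%+.......+
[... 2031 characters left out ...]
7 ......................-%%%+ ......=
48 ......................-%%%+ ......=
49 ......................-%%@+ ......-
50 ......................-%%@+ ......-
51 ......................-%%@=.......-
52 ::-:::::::::::::------=%%%+:------=
53 GGGGGGGGGGGGGGGGGGGG*G*GGG#+**###*#
54 GGGGGGGGGGGGGGGGGGGGGGGGGGGGGGGGGGG
55 GGGGGGGGGGGGGGGGGGGGGGGGGGGGGGGGGGG
56 GGGGGGGGGGGGGGGGGGGGGGGGGGGGGGGGGGG
57 GGGGGGGGGGGGGGGGGGGGGGGGGGGGGGGGGGG
58 GGGGGGGGGGGGGGGGGGGGGGGGGGGGGGGGGGG
59 ************G***##GGGGGGGGGG##GGGGG
60 ***********************************
61 yyyyyyyyyyyyyyyyyyyyyyyyyyyyyyyyyyy
62 yyyyyyyyyyyyyyyyyyyyyyyyyyyyyyyyyyy
63 yyyyyyyyyyyyyyyyyyyyyyyyyyyyyyyyyyy
64 yyyyyyyyyyyyyyyyyyyyyyyyyyyy++yyyyy
```

```bash
cat >> h.py <<'E'
from scipy.spatial.transform import Rotation as Ro
def Rt(yaw,lean):  # tool for panel: yaw deg, lean rad (top toward -ex)
    a=np.radians(yaw);ex=np.array([np.cos(a),np.sin(a),0]);ey=np.array([-ex[1],ex[0],0]);z=np.array([0,0,1.])
    c,s=np.cos(lean),np.sin(lean); return np.c_[ey,c*ex+s*z,s*ex-c*z]
def goto(pos,R,vmax=.04,amax=7.5):
    o=env.get_obs();d=np.array(pos)-o["position"];w=Ro.from_matrix(R@o["tool_rot"].T).as_rotvec()
    n=int(np.ceil(max(np.linalg.norm(d)/vmax,np.degrees(np.linalg.norm(w))/amax,1)))
    print("from",o["position"].round(4),"q",o["qpos"].round(0),"F",o["wrist_force"].round(1),"d",d.round(4),"deg",np.degrees(np.linalg.norm(w)).round(2)); print(n,"rows of","%.4f %.4f %.4f %.4f %.4f %.4f"%(*(d/n/.8),*(w/n/np.pi)))
E
python3 - <<'E'
from h import *
goto((.498,-.212,.30),Rt(-27.5,0))
E
```

```text
from [0.5364 0.1625 0.2374] q [-42.  45.  41.  63. -20. 118. -81.] F [ 0.3 -0.7 -0.6] d [-0.0384 -0.3745  0.0626] deg 61.35
10 rows of -0.0048 -0.0468 0.0078 0.0146 -0.0164 0.0261
```

Emit:
carry_out(deltas="0 0 0.04 0 0 0 80;-0.0048 -0.0468 0.004 0.0146 -0.0164 0.0261 80;-0.0048 -0.0468 0.004 0.0146 -0.0164 0.0261 80;-0.0048 -0.0468 0.004 0.0146 -0.0164 0.0261 80;-0.0048 -0.0468 0.004 0.0146 -0.0164 0.0261 80;-0.0048 -0.0468 0.004 0.0146 -0.0164 0.0261 80;-0.0048 -0.0468 0.004 0.0146 -0.0164 0.0261 80;-0.0048 -0.0468 0.004 0.0146 -0.0164 0.0261 80;-0.0048 -0.0468 0.004 0.0146 -0.0164 0.0261 80;-0.0048 -0.0468 0.004 0.0146 -0.0164 0.0261 80")

```text
t: 16.85
position: [0.4986, -0.1784, 0.2697]
tool_rot: [[0.527, 0.848, -0.062], [0.846, -0.53, -0.052], [-0.077, -0.026, -0.997]]
wrist_force: [0.6, 0.3, 0.3]
opening: 0.0597
grip_force: 0.0
```

```bash
python3 - <<'E'
from h import *
goto((.498,-.212,.30),Rt(-27.5,0))
E
```

```text
from [ 0.4986 -0.1784  0.2697] q [-18.   8.  34.  95.  -1.  81. -16.] F [0.6 0.3 0.3] d [-0.0006 -0.0336  0.0303] deg 6.43
2 rows of -0.0004 -0.0210 0.0189 0.0086 -0.0096 0.0124
```

Emit:
carry_out(deltas="-0.0004 -0.021 0.0189 0.0086 -0.0096 0.0124 80;-0.0004 -0.021 0.0189 0.0086 -0.0096 0.0124 80;0 0 0 0 0 0 110;0 0 0 0 0 0 110;0 0 0 0 0 0 110;0 0 0 0 0 0 110;0 0 0 0 0 0 110;0 0 0 0 0 0 110;0 0 0 0 0 0 110;0 0 0 0 0 0 110")

```text
t: 17.85
position: [0.4983, -0.2105, 0.2992]
tool_rot: [[0.465, 0.885, -0.004], [0.885, -0.465, -0.002], [-0.003, -0.003, -1.0]]
wrist_force: [-0.3, -0.3, -0.7]
opening: 0.0495
grip_force: 0.0
```

```bash
python3 - <<'E'
from h import *
p=env.camera_params("wrist");im=env.capture("wrist");np.save("w7.npy",p,allow_pickle=True)
u,v=proj(p,[(.4615,-.2827,.12)])[0].round().astype(int);print(u,v)
x0=max(0,u-100);y0=max(0,v-75);print(x0,y0)
crop(im,x0,y0,x0+200,y0+150,4,"w7.png");print(env.get_obs()["position"],p["origin"])
E
```

```text
262 247
162 172
[ 0.49834439 -0.21055081  0.29927499] [ 0.53289254 -0.14676113  0.44707568]
```

View pics/w7.png

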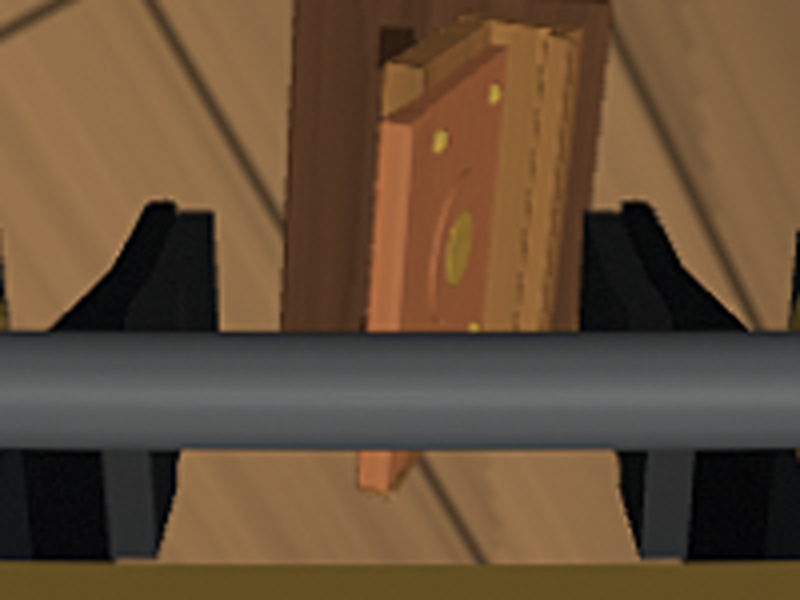

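```bash
python3 - <<'E'
from h import *
p=np.load("w7.npy",allow_pickle=True).item()
s=lambda X,Y:((X+.5)/4-.5+162,(Y+.5)/4-.5+172)
l=.35;c,n=np.cos(l),np.sin(l)
pan=lambda x,y,z:(c*x-n*z,y,.033+n*x+c*z)
F=[(p,pan(-.005,-.055,.1),s(383,117)),(p,pan(.005,-.055,.1),s(411,122)),(p,pan(-.005,.055,.1),s(357,487)),(p,pan(.005,.055,.1),s(388,492))]
q=fit(F,[.489,-.297,-.48]);np.save("rack.npy",q)
for x,y in ((0,-.055),(0,.055)): print(T(q,[pan(x,y,.1)]))
# free height check: length between end mids at z .127
m=[s(397,119.5),s(372.5,489.5)];X=atz(p,m,.127);print(X,np.linalg.norm(X[1]-X[0]))
yaw=np.degrees(q[2]);R=Rt(yaw,.35);g=T(q,[pan(0,0,.089)])[0];print("tcp grasp",g,"yaw",yaw)
pre=g-R[:,2]*.07
goto(pre,R)
E
```

```text
[ 0.43782092 -0.39082786 -0.41905354] -24.00999898839021
[[-0.2, 166.7], [0.3, 167.2], [-0.3, -1.4], [0.2, -1.4]]
[[ 0.3841188  -0.42711658  0.12693727]]
[[ 0.42887737 -0.32663439  0.12693727]]
[[ 0.48550073 -0.23391337  0.127     ]
 [ 0.42810384 -0.32825385  0.127     ]] 0.11042884257890972
tcp grasp [ 0.40994359 -0.37841024  0.11660417] yaw -24.00999898839021
from [ 0.4983 -0.2106  0.2993] q [-14.   7.  35.  92.  -4.  82.  -6.] F [-0.4 -0.8  0.4] d [-0.1103 -0.1581 -0.1169] deg 20.55
6 rows of -0.0230 -0.0329 -0.0244 -0.0080 -0.0169 0.0034
```

```bash
python3 - <<'E'
from h import *
p=np.load("w7.npy",allow_pickle=True).item()
s=lambda X,Y:((X+.5)/4-.5+162,(Y+.5)/4-.5+172)
l=.35;c,n=np.cos(l),np.sin(l)
pan=lambda x,y,z:(c*x-n*z,y,.033+n*x+c*z)
F=[(p,pan(-.005,.055,.1),s(383,117)),(p,pan(.005,.055,.1),s(411,122)),(p,pan(-.005,-.055,.1),s(357,487)),(p,pan(.005,-.055,.1),s(388,492))]
q=fit(F,[.489,-.297,-.48]);np.save("rack.npy",q)
yaw=np.degrees(q[2]);R=Rt(yaw,.35);g=T(q,[pan(0,0,.089)])[0];print("tcp grasp",g,"yaw",yaw)
goto(g-R[:,2]*.07,R)
print("final push units",R[:,2]*.07/.8)
E
```

```text
[ 0.48608896 -0.29882401 -0.54573545] -31.26833809479976
[[-1.1, 0.0], [0.9, 0.3], [-0.2, -0.7], [0.2, 0.2]]
tcp grasp [ 0.46000391 -0.28298379  0.11660417] yaw -31.26833809479976
from [ 0.4983 -0.2106  0.2993] q [-14.   7.  35.  92.  -4.  82.  -6.] F [-0.4 -0.8  0.4] d [-0.0589 -0.06   -0.1169] deg 20.52
4 rows of -0.0184 -0.0187 -0.0365 -0.0136 -0.0246 -0.0049
final push units [ 0.02564541 -0.01557325 -0.08219511]
```

Emit:
carry_out(deltas="-0.0184 -0.0187 -0.0365 -0.0136 -0.0246 -0.0049 110;-0.0184 -0.0187 -0.0365 -0.0136 -0.0246 -0.0049 110;-0.0184 -0.0187 -0.0365 -0.0136 -0.0246 -0.0049 110;-0.0184 -0.0187 -0.0365 -0.0136 -0.0246 -0.0049 110;0 0 0 0 0 0 110;0 0 0 0 0 0 110;0 0 0 0 0 0 110;0 0 0 0 0 0 110;0 0 0 0 0 0 110;0 0 0 0 0 0 110")

```text
t: 18.9
position: [0.4401, -0.2705, 0.183]
tool_rot: [[0.519, 0.803, 0.294], [0.855, -0.487, -0.179], [-0.0, 0.344, -0.939]]
wrist_force: [-0.4, 0.8, 0.1]
opening: 0.0493
grip_force: 0.0
```

```bash
python3 - <<'E'
from h import *
R=Rt(-31.27,.35);g=np.array([.4600,-.2830,.1166])
goto(g-R[:,2]*.07,R); goto(g,R,vmax=.018)
E
```

```text
from [ 0.4401 -0.2705  0.183 ] q [-12. -10.  35. 122.  12.  47. -15.] F [-0.4  0.8  0.1] d [-0.0006 -0.     -0.0006] deg 0.06
1 rows of -0.0008 -0.0000 -0.0008 0.0002 0.0003 0.0000
from [ 0.4401 -0.2705  0.183 ] q [-12. -10.  35. 122.  12.  47. -15.] F [-0.4  0.8  0.1] d [ 0.0199 -0.0125 -0.0664] deg 0.06
4 rows of 0.0062 -0.0039 -0.0208 0.0000 0.0001 0.0000
```

Emit:
carry_out(deltas="0.0062 -0.0039 -0.0208 0 0 0 110;0.0062 -0.0039 -0.0208 0 0 0 110;0.0062 -0.0039 -0.0208 0 0 0 110;0.0062 -0.0039 -0.0208 0 0 0 110;0 0 0 0 0 0 110;0 0 0 0 0 0 255;0 0 0 0 0 0 255;0 0 0 0 0 0 255;0 0 0 0 0 0 255;0 0 0 0 0 0 255", force=40)

```text
t: 19.9
position: [0.4594, -0.2829, 0.1163]
tool_rot: [[0.519, 0.802, 0.294], [0.855, -0.488, -0.178], [0.001, 0.344, -0.939]]
wrist_force: [-0.3, -0.5, 0.1]
opening: 0.0177
grip_force: 0.0
```

Emit:
carry_out(deltas="0 0 0 0 0 0 255;0 0 0 0 0 0 255;-0.004 0.0024 0.011 0 0 0 255;-0.004 0.0024 0.011 0 0 0 255;-0.004 0.0024 0.011 0 0 0 255;0 0 0.02 0 0 0 255;0 0 0.03 0 0 0 255;0 0 0.03 0 0 0 255;0 0 0.03 0 0 0 255;0 0 0.03 0 0 0 255")

```text
t: 20.9
position: [0.4486, -0.2768, 0.2541]
tool_rot: [[0.52, 0.803, 0.291], [0.854, -0.488, -0.177], [-0.0, 0.341, -0.94]]
wrist_force: [-0.1, 0.1, -4.7]
opening: 0.0097
grip_force: 40.0
```

```bash
python3 - <<'E'
from h import *
o=env.get_obs();print(o["opening"],o["grip_force"],o["wrist_force"],o["wrist_torque"],o["tool_rot"].round(3).tolist())
p=env.camera_params("wrist");im=env.capture("wrist");cv2.imwrite("pics/w8.png",im[:,:,::-1])
S=env.camera_params("scene");sc=env.capture("scene");R=o["tool_rot"]
for nm,y,z in (("bl",-.055,.0),("br",.055,.0),("tl",-.055,.1),("tr",.055,.1)):
    P=o["position"]+R[:,0]*y+R[:,2]*(.089-z); print(nm,P.round(4),proj(S,P)[0].round(1))
c=proj(S,o["position"]+R[:,2]*.04)[0].round().astype(int)
g=sc[c[1]-24:c[1]+24,c[0]-36:c[0]+36].astype(int)
print(c[1]-24,c[0]-36)
for i,r in enumerate(g): print(c[1]-24+i,"".join("#" if (x[0]>x[2]*1.9 and x[0]>x[1]*1.45 and x[0]>120) else "." for x in r))
E
```

```text
0.009652695465537622 40.00721518881619 [-0.06507476  0.05743409 -4.70345653] [ 0.26271654  0.75496036 -0.00579326] [[0.52, 0.803, 0.291], [0.854, -0.488, -0.177], [-0.0, 0.341, -0.94]]
bl [ 0.446  -0.3396  0.1705] [149.1 180.6]
br [ 0.5031 -0.2456  0.1704] [180.7 193. ]
tl [ 0.4169 -0.3219  0.2645] [149.5 150.8]
tr [ 0.474  -0.2279  0.2644] [182.6 163. ]
148 129
148 ........................................................................
149 ........................................................................
150 ........................................................................
151 ........................................................................
152 ........................................................................
153 ........................................................................
154 ........................................................................
155 ....................###.................................................
156 ....................######............##................................
157 ....................#########.........
[... 2260 characters left out ...]
.......
187 .....................................#########..####....................
188 .......................................#############....................
189 ..........................................##########....................
190 ......................#####..................#######....................
191 ......................######...................#####....................
192 ......................##########..................#.....................
193 ......................#############.....................................
194 ......................###############...................................
195 ......................##################................................
```

```bash
cat >> h.py <<'E'
SL=np.array([.5541,-.0243]);YAW=14.1
def sp(x0,y0,zb,lean):
    a=np.radians(YAW);e=np.array([np.cos(a),np.sin(a),0]);y=np.array([-e[1],e[0],0]);R=Rt(YAW,lean)
    return np.r_[SL,zb]+e*x0+y*y0-R[:,2]*.089,R
def where():
    o=env.get_obs();R=o["tool_rot"];a=np.radians(YAW);e=np.array([np.cos(a),np.sin(a),0]);y=np.array([-e[1],e[0],0])
    b=o["position"]+R[:,2]*.089-np.r_[SL,0]
    print("t",o["t"],"x0 %.4f y0 %.4f zb %.4f"%(b@e,b@y,b[2]),"lean",np.arctan2(R[:,2]@e,-R[2,2]).round(3),"F ex,ey,z",np.array([o["wrist_force"]@e,o["wrist_force"]@y,o["wrist_force"][2]]).round(1),"open",o["opening"].round(4),o["grip_force"].round(1))
E
python3 - <<'E'
from h import *
goto(*sp(-.006,0,.15,.15))
E
```

```text
from [ 0.4505 -0.2776  0.2565] q [-13. -13.  34. 115.  13.  56. -15.] F [ 0.5 -0.6 -5.1] d [ 0.0849  0.2486 -0.0185] deg 46.81
7 rows of 0.0152 0.0444 -0.0033 0.0013 0.0094 0.0359
```

Emit:
carry_out(deltas="0.0106 0.0311 0 0.0009 0.0066 0.0251 255;0.0106 0.0311 0 0.0009 0.0066 0.0251 255;0.0106 0.0311 0 0.0009 0.0066 0.0251 255;0.0106 0.0311 0 0.0009 0.0066 0.0251 255;0.0106 0.0311 0 0.0009 0.0066 0.0251 255;0.0106 0.0311 0 0.0009 0.0066 0.0251 255;0.0106 0.0311 0 0.0009 0.0066 0.0251 255;0.0106 0.0311 0 0.0009 0.0066 0.0251 255;0.0106 0.0311 0 0.0009 0.0066 0.0251 255;0.0106 0.0311 0 0.0009 0.0066 0.0251 255")

```text
t: 22.0
position: [0.5339, -0.0275, 0.2519]
tool_rot: [[-0.246, 0.959, 0.139], [0.969, 0.244, 0.033], [-0.002, 0.142, -0.99]]
wrist_force: [-0.1, -0.3, -4.5]
opening: 0.0095
grip_force: 40.0
```

```bash
python3 - <<'E'
from h import *
where(); goto(*sp(-.006,0,.15,.15)); goto(*sp(-.006,0,.062,.15),vmax=.02)
E
```

```text
Traceback (most recent call last):
  File "h.py", line 52, in where
    print("t",o["t"],"x0 %.4f y0 %.4f zb %.4f"%(b@e,b@y,b[2]),"lean",np.arctan2(R[:,2]@e,-R[2,2]).round(3),"F ex,ey,z",np.array([o["wrist_force"]@e,o["wrist_force"]@y,o["wrist_force"][2]]).round(1),"open",o["opening"].round(4),o["grip_force"].round(1))
                                                                                                                                                                                                             ^^^^^^^^^^^^^^^^^^
AttributeError: 'float' object has no attribute 'round'
```

```bash
sed -i 's/o\["opening"\].round(4),o\["grip_force"\].round(1)/o["opening"],o["grip_force"]/' h.py; python3 - <<'E'
from h import *
where(); goto(*sp(-.006,0,.062,.15),vmax=.02)
E
```

```text
t 22.0 x0 -0.0077 y0 0.0016 zb 0.1638 lean 0.143 F ex,ey,z [-0.2 -0.3 -4.5] open 0.00948329023671686 40.000810995697975
from [ 0.5339 -0.0275  0.2519] q [-29.   0.  28. 104.  -2.  68.  14.] F [-0.1 -0.3 -4.5] d [ 0.0015 -0.0015 -0.1019] deg 0.45
6 rows of 0.0003 -0.0003 -0.0212 0.0002 -0.0003 -0.0001
```

Descend to 62 mm, then creep +x towards the backrest.

Emit:
carry_out(deltas="0.0003 -0.0003 -0.0212 0.0002 -0.0003 0 255;0.0003 -0.0003 -0.0212 0.0002 -0.0003 0 255;0.0003 -0.0003 -0.0212 0.0002 -0.0003 0 255;0.0003 -0.0003 -0.0212 0.0002 -0.0003 0 255;0.0003 -0.0003 -0.0212 0.0002 -0.0003 0 255;0.0003 -0.0003 -0.0212 0.0002 -0.0003 0 255;0 0 0 0 0 0 255;0 0 0 0 0 0 255;0.0024 0.0006 0 0 0 0 255;0.0024 0.0006 0 0 0 0 255")

```text
t: 23.0
position: [0.5404, -0.0287, 0.1533]
tool_rot: [[-0.243, 0.958, 0.149], [0.97, 0.24, 0.037], [-0.001, 0.154, -0.988]]
wrist_force: [-0.5, 0.4, -4.6]
opening: 0.0096
grip_force: 40.0
```

```bash
python3 -c "
from h import *
where()"
```

```text
t 23.0 x0 -0.0007 y0 -0.0010 zb 0.0653 lean 0.154 F ex,ey,z [-0.4  0.6 -4.6] open 0.009565031295570542 40.00120564363897
```

Emit:
carry_out(deltas="0.0012 0.0003 0 0 0 0 255;0.0012 0.0003 0 0 0 0 255;0 0 0 0 0 0 255;0 0 0 0 0 0 255;0 0 0 0 0 0 255;0 0 0 0 0 0 255;0 0 0 0 0 0 255;0 0 0 0 0 0 255;0 0 0 0 0 0 255;0 0 0 0 0 0 255")

```text
t: 24.0
position: [0.5417, -0.0283, 0.1526]
tool_rot: [[-0.243, 0.959, 0.148], [0.97, 0.24, 0.037], [-0.0, 0.152, -0.988]]
wrist_force: [-1.1, -0.6, -4.8]
opening: 0.0097
grip_force: 40.0
```

```bash
python3 -c "
from h import *
where()"
```

```text
t 24.0 x0 0.0005 y0 -0.0009 zb 0.0646 lean 0.153 F ex,ey,z [-1.2 -0.3 -4.8] open 0.009653049516333993 40.03179389052093
```

Emit:
carry_out(deltas="0.0012 0.0003 0 0 0 0 255;0.0012 0.0003 0 0 0 0 255;0 0 0 0 0 0 255;0 0 0 0 0 0 255;0 0 0 0 0 0 255;0 0 0 0 0 0 255;0 0 0 0 0 0 255;0 0 0 0 0 0 255;0 0 0 0 0 0 255;0 0 0 0 0 0 255")

```text
t: 25.0
position: [0.5432, -0.028, 0.1524]
tool_rot: [[-0.243, 0.959, 0.147], [0.97, 0.24, 0.036], [-0.0, 0.151, -0.988]]
wrist_force: [-5.0, -1.2, -2.8]
opening: 0.0095
grip_force: 40.4
```

```bash
python3 -c "
from h import *
where()"
```

```text
t 25.0 x0 0.0020 y0 -0.0010 zb 0.0644 lean 0.152 F ex,ey,z [-5.2  0.  -2.8] open 0.009546971114333358 40.41562161699403
```

Emit:
carry_out(deltas="-0.0009 0.001 0 0 0 0 255;0 0 -0.0063 0 0 0 255;0 0 -0.0063 0 0 0 255;0 0 -0.0063 0 0 0 255;0 0 -0.0063 0 0 0 255;0 0 -0.0063 0 0 0 255;0 0 -0.0063 0 0 0 255;0 0 0 0 0 0 255;0 0 0 0 0 0 255;0 0 0 0 0 0 255")

```text
t: 26.0
position: [0.5427, -0.0271, 0.1221]
tool_rot: [[-0.243, 0.959, 0.147], [0.97, 0.24, 0.036], [-0.0, 0.152, -0.988]]
wrist_force: [-2.9, -0.1, -7.9]
opening: 0.0095
grip_force: 40.3
```

```bash
sed -i 's/SL=np.array(\[.5541,-.0243\])/SL=np.array([.5551,-.0241])/' h.py; python3 -c "
from h import *
where(); goto(*sp(.0003,0,.024,.0),vmax=.003)"
```

```text
t 26.0 x0 0.0007 y0 0.0001 zb 0.0341 lean 0.152 F ex,ey,z [-2.9  0.6 -7.9] open 0.009540063352024238 40.32724384800531
from [ 0.5427 -0.0271  0.1221] q [-27.   9.  29. 113.  -8.  51.  20.] F [-2.9 -0.1 -7.9] d [ 0.0127  0.003  -0.0091] deg 8.73
6 rows of 0.0027 0.0006 -0.0019 -0.0019 0.0078 0.0000
```

Emit:
carry_out(deltas="0.0027 0.0006 -0.0019 -0.0019 0.0078 0 255;0.0027 0.0006 -0.0019 -0.0019 0.0078 0 255;0.0027 0.0006 -0.0019 -0.0019 0.0078 0 255;0.0027 0.0006 -0.0019 -0.0019 0.0078 0 255;0.0027 0.0006 -0.0019 -0.0019 0.0078 0 255;0.0027 0.0006 -0.0019 -0.0019 0.0078 0 255;0 0 0 0 0 0 255;0 0 0 0 0 0 255;0 0 0 0 0 0 255;0 0 0 0 0 0 255")

```text
t: 27.0
position: [0.555, -0.0244, 0.1129]
tool_rot: [[-0.243, 0.97, -0.002], [0.97, 0.243, 0.0], [0.001, -0.002, -1.0]]
wrist_force: [-10.0, -1.5, -1.3]
opening: 0.0095
grip_force: 40.4
```

```bash
python3 -c "
from h import *
where(); goto(*sp(.0003,0,.021,.0),vmax=.003)"
```

```text
t 27.0 x0 -0.0004 y0 -0.0001 zb 0.0239 lean -0.002 F ex,ey,z [-10.1   1.   -1.3] open 0.009474713990963635 40.38101270212792
from [ 0.555  -0.0244  0.1129] q [-26.  17.  29. 104.  -9.  61.  20.] F [-10.   -1.5  -1.3] d [ 0.0004  0.0003 -0.0029] deg 0.12
1 rows of 0.0005 0.0004 -0.0036 -0.0001 -0.0006 0.0002
```

Emit:
carry_out(deltas="-0.0009 -0.0002 0 0 0 0 255;0 0 -0.0013 0 0 0 255;0 0 -0.0013 0 0 0 255;0 0 -0.0013 0 0 0 255;0 0 0 0 0 0 255;0 0 0 0 0 0 255;0 0 0 0 0 0 255;0 0 0 0 0 0 255;0 0 0 0 0 0 255;0 0 0 0 0 0 255")

```text
t: 28.0
position: [0.5548, -0.0246, 0.1101]
tool_rot: [[-0.243, 0.97, -0.001], [0.97, 0.243, 0.0], [0.001, -0.001, -1.0]]
wrist_force: [-8.8, -3.3, -0.7]
opening: 0.0098
grip_force: 40.2
```

```bash
python3 -c "
from h import *
where()"
```

```text
t 28.0 x0 -0.0005 y0 -0.0003 zb 0.0211 lean -0.001 F ex,ey,z [-9.3 -1.1 -0.7] open 0.009822491532249636 40.24796183221042
```

Emit:
carry_out(deltas="-0.0012 -0.0003 0 0 0 0 255;0 0 0 0 0 0 255;0 0 -0.0013 0 0 0 255;0 0 -0.0013 0 0 0 255;0 0 0 0 0 0 255;0 0 0 0 0 0 255;0 0 0 0 0 0 255;0 0 0 0 0 0 255;0 0 0 0 0 0 255;0 0 0 0 0 0 255")

```text
t: 29.0
position: [0.5545, -0.0247, 0.1085]
tool_rot: [[-0.243, 0.97, 0.001], [0.97, 0.243, 0.001], [0.0, 0.001, -1.0]]
wrist_force: [-8.4, -2.1, 1.8]
opening: 0.0095
grip_force: 40.1
```

```bash
python3 -c "
from h import *
where()"
```

```text
t 29.0 x0 -0.0006 y0 -0.0004 zb 0.0195 lean 0.001 F ex,ey,z [-8.7  0.   1.8] open 0.009452138233984251 40.13329703360796
```

Emit:
carry_out(deltas="-0.0012 -0.0003 0 0 0 0 255;0 0 -0.0013 0 0 0 255;0 0 -0.0013 0 0 0 255;0 0 0 0 0 0 255;0 0 0 0 0 0 255;0 0 0 0 0 0 255;0 0 0 0 0 0 255;0 0 0 0 0 0 255;0 0 0 0 0 0 255;0 0 0 0 0 0 255")

```text
t: 30.0
position: [0.5544, -0.0248, 0.1084]
tool_rot: [[-0.243, 0.97, 0.003], [0.97, 0.243, 0.002], [0.001, 0.004, -1.0]]
wrist_force: [-12.8, -0.5, 19.6]
opening: 0.0097
grip_force: 40.1
```

```bash
python3 - <<'E'
from h import *
where()
S=env.camera_params("scene");sc=env.capture("scene")
o=env.get_obs();R=o["tool_rot"]
for nm,y in (("l",-.055),("r",.055)):
    print(nm,[proj(S,o["position"]+R[:,0]*y-R[:,1]*-.003+R[:,2]*(.089-z))[0].round(1).tolist() for z in(0,.055,.1)])
a=np.radians(YAW);ey=np.array([-np.sin(a),np.cos(a),0]);ex=np.array([np.cos(a),np.sin(a),0])
print("backrest top ends",[proj(S,np.r_[SL,.075]+ex*.004+ey*y)[0].round(1).tolist() for y in(-.065,.065)])
g=sc[190:240,225:300].astype(int)
for i,r in enumerate(g): print(190+i,"".join("#" if (x[0]>x[2]*1.9 and x[0]>x[1]*1.45 and x[0]>100) else ("G" if x[1]>x[0]+15 else ".") for x in r))
E
```

```text
t 30.0 x0 -0.0005 y0 -0.0004 zb 0.0194 lean 0.004 F ex,ey,z [-12.6   2.6  19.6] open 0.009703788364743846 40.0919553078711
l [[242.1, 236.2], [241.6, 226.1], [241.2, 217.3]]
r [[275.2, 226.0], [275.8, 215.8], [276.4, 206.9]]
backrest top ends [[238.8, 227.3], [279.2, 215.1]]
190 ...........................................................................
191 ...........................................................................
192 ...........................................................................
193 ...........................................................................
194 ...........................................................................
195 ...........................................................................
196 ...........................................................................
197 ...........................................................................
198 ...........................................................................
199 ...........................................................................
200 ....................
[... 2475 characters left out ...]
GGGGGGGGGGGGGGGGGGGGGGGGGGGGG.G......GGGGG..................
232 ...............GGGGGGGGGGGGGGGGGGGGGGGGGG............GGGG..................
233 ...............GGGGGGGGGGGGGGGGGGGGGG................GGGG..................
234 ...............GGGGGGGGGGGGGGGGGGG....................GGG..................
235 ...............GGGGGGGGGGGGGGGG......................GGGG..................
236 ................GGG.GGGGGGG...........................GGG..................
237 ................GGG.GGGG..............................GGG..................
238 ................GGG.GGGG..............................GGG..................
239 ................GG..GGGGG..................................................
```

Emit:
carry_out(deltas="-0.0015 -0.0004 0.0013 0 0 0 255;0 0 0 0 0 0 255;0 0 0 0 0 0 225;0 0 0 0 0 0 200;0 0 0 0 0 0 150;0 0 0 0 0 0 120;0 0 0 0 0 0 120;0 0 0.0125 0 0 0 120;0 0 0.0375 0 0 0 120;0 0 0.0375 0 0 0 120")

```text
t: 31.05
position: [0.5517, -0.0253, 0.1782]
tool_rot: [[-0.243, 0.97, 0.001], [0.97, 0.243, 0.001], [0.0, 0.001, -1.0]]
wrist_force: [0.8, 0.7, 0.7]
opening: 0.0454
grip_force: 0.0
```

Emit:
carry_out(deltas="-0.03 -0.03 0.03 0 0 0 120;-0.03 -0.04 0.02 0 0 0 120;-0.03 -0.04 0.02 0 0 0 120;-0.03 -0.04 0.02 0 0 0 120;-0.03 -0.04 0 0 0 0 120;0 0 0 0 0 0 120;0 0 0 0 0 0 120;0 0 0 0 0 0 120;0 0 0 0 0 0 120;0 0 0 0 0 0 120")

```text
t: 32.05
position: [0.4324, -0.1764, 0.2488]
tool_rot: [[-0.244, 0.97, 0.001], [0.97, 0.244, 0.001], [0.0, 0.001, -1.0]]
wrist_force: [-0.1, 0.8, -0.1]
opening: 0.0462
grip_force: 0.0
```

```bash
python3 - <<'E'
from h import *
where()
S=env.camera_params("scene");sc=env.capture("scene");q=np.load("jig.npy")
a=np.radians(YAW);ey=np.array([-np.sin(a),np.cos(a),0]);ex=np.array([np.cos(a),np.sin(a),0])
def P(x,y,z): return proj(S,np.r_[SL,.02+z]+ex*x+ey*y)[0].round(1).tolist()
print("top corners pred",P(.005,-.055,.1),P(.005,.055,.1),"at .06",P(.003,-.055,.06),P(.003,.055,.06),"backrest",P(.004,-.065,.055),P(.004,.065,.055))
g=sc[196:236,232:290].astype(int)
for i,r in enumerate(g): print(196+i,"".join("#" if (x[0]>x[2]*1.7 and x[0]>x[1]*1.4 and x[0]>90) else ("G" if x[1]>x[0]+15 else ".") for x in r))
# digit in scene
g=unroll(S,sc,q,.049,y0=.107,y1=.154,ny=32,a0=20,a1=62,na=22)
for r in g.astype(int): print("".join("y" if (x[0]>150 and x[2]<110) else ("G" if (x[1]>x[0]+25) else " .:-=+*#%@"[9-min(9,int(x.mean())//26)]) for x in r))
E
```

```text
t 32.05 x0 -0.1561 y0 -0.1178 zb 0.1598 lean 0.001 F ex,ey,z [ 0.1  0.8 -0.1] open 0.046163176348365795 0.0
top corners pred [241.7, 217.9] [276.9, 207.4] at .06 [241.8, 225.2] [276.1, 214.8] backrest [238.8, 227.3] [279.2, 215.1]
196 ..........................................................
197 ..........................................................
198 ..........................................................
199 ..........................................................
200 ..........................................................
201 ..........................................................
202 .....................................................GG...
203 ....................................................GGGG..
204 ....................................................GGGGG.
205 .........................................##..........GGGG.
206 ......................................#####..........GGGGG
207 ..................................##########..........GGGG
208 ...............................#############..........GGGG
209 ............................################..
[... 1676 characters left out ...]
+++++++
**+++yy+++++=y++++++++++++++++++
**+=y==yyy==-=====y=====++++++++
*+==---=---::::::-=-----=+++++++
G+=-::---::.....:--::::-=+***+++
GG-:.:---:.   ..:--:...:-+**G*++
G=-. .:-=:.    .-=-:. .:-+#GG*++
GG:...:=+-.....:=+=:. ..-+#GG*++
GG:...-++=-::::=++=:.  .-**GG*++
GG-...-++++=--=+*+=:.  .-+*GG*+y
G=-:..:--==-=======:   :=+*G**+y
G=-. ..:::::::--===:.  :=+*GG*+y
G+-:............-+=:...:=+#GG*++
GG=:..........::=++-:::-=+#GG*++
GG=--::::-------+*+==--=+*GGG*++
GG+============++**++==++*GGG*++
G*++++++++++++++*++++++++****+++
**+++++++++++++++++++++++++++++y
*++yyy+++++yyyy+++yy+++++++++++y
**+++y++++++yy++++yyy+++++++++++
G*++++++++++++++++++++++++++++++
GGGGGGGGGGGGGGGGG**GGGGGGGGG**++
```

Emit:
carry_out(deltas="0.0345 0.0235 0.0128 0 0 0 120;0.0345 0.0235 0.0128 0 0 0 120;0.0345 0.0235 0.0128 0 0 0 120;0.0345 0.0235 0.0128 0 0 0 120;0.0345 0.0235 0.0128 0 0 0 120;0 0 0 0 0 0 120;0 0 0 0 0 0 120;0 0 0 0 0 0 120;0 0 0 0 0 0 120;0 0 0 0 0 0 120")

```text
t: 33.1
position: [0.5695, -0.0837, 0.3003]
tool_rot: [[-0.242, 0.97, 0.002], [0.97, 0.242, 0.001], [0.001, 0.002, -1.0]]
wrist_force: [0.3, -0.4, -0.9]
opening: 0.0462
grip_force: 0.0
```

```bash
python3 - <<'E'
from h import *
p=env.camera_params("wrist");im=env.capture("wrist");np.save("w9.npy",p,allow_pickle=True);cv2.imwrite("pics/w9.png",im[:,:,::-1])
a=np.radians(YAW);ey=np.array([-np.sin(a),np.cos(a),0]);ex=np.array([np.cos(a),np.sin(a),0])
def plane(z,xs,ys):
    P=[np.r_[SL,z]+ex*x+ey*y for y in ys for x in xs]
    m=proj(p,P).astype(np.float32).reshape(len(ys),len(xs),2);return cv2.remap(im,m[...,0],m[...,1],cv2.INTER_LINEAR).astype(int)
def ch(x): return "#" if (x[0]>x[2]*1.7 and x[0]>x[1]*1.4 and x[0]>90) else ("G" if x[1]>x[0]+15 else " .:-=+*%@"[8-min(8,int(x.mean())//29)])
for z in (.12,.075):
    print("plane",z, proj(p,np.r_[SL,z])); xs=np.arange(-.02,.0201,.001); ys=np.r_[np.arange(-.072,-.048,.001),np.arange(.048,.072,.001)]
    g=plane(z,xs,ys)
    for y,r in zip(ys,g): print("%4d"%round(y*1e3),"".join(map(ch,r)))
E
```

```text
plane 0.12 [[261.07999355 114.98769307]]
 -72 +++++++++++++++++++++++++++++++++++++++++
 -71 +++++++++++++++++++++++++++++++++++++++++
 -70 +++++++++++++++++++++++++++++++++++++++++
 -69 *++++++++++++++++++++++++++++++++++++++++
 -68 *++++++++++++++++++++++++++++++++++++++++
 -67 *++++++++++++++++++++++++++++++++++++++++
 -66 *++++++++++++++++++++++++++++++++++++++++
 -65 **+++++++++++++++++++++++++++++++++++++++
 -64 **+++++++++++++++++++++++++++++++++++++++
 -63 **+++++++++++++++++++++++++++++++++++++++
 -62 **+++++++++++++++++++++++++++++++++++++++
 -61 ***++++++++++++++++++++++++++++++++++++++
 -60 ***++++++++++++++++++++++++++++++++++++++
 -59 ***++++++++++++++++++++++++++++++++++++++
 -58 ***++++++++++++++++++++++++++++++++++++++
 -57 ****++++++++++++++++++++++++++#++++++++++
 -56 ****++++++++++++#######**********+++*****
 -55 ****++++++++++#########+GGGGGGGGGG+******
 -54 **************##########GGGGGGGGGG*******
 -53 **************##########GGGGGGGGGG*******
 -52 **************##########GGGGGGGGGG*******
 -51 ******++++++**##########GGGGGGGGGG*******
 -50 +++++++======+######
[... 2794 characters left out ...]
 ----=++=-=--=+##########+GGGGGGGGGGGG****
  58 ----==+=-----=+#########*GGGGGGGGGGGG****
  59 ----==+=------=+#######+GGGGGGGGGGGGG****
  60 ======+=======+*GGGGG*GGGGGGGGGGGGGGG****
  61 *****+++=++***********GGGGGGGGGGGGGGG****
  62 **********************GGGGGGGGGGGGGGG****
  63 **********************GGGGGGGGGGGGGGG****
  64 ***********************GGGGGGGGGGGGGG****
  65 ***********************GGGGGGGGGGGG******
  66 *****************************************
  67 *****************************************
  68 *****************************************
  69 *****************************************
  70 *****************************************
  71 *****************************************
```

```bash
python3 -c "
from plant import env
print(env.close_job())"
```

```text
the job is handed in; nothing more can be done
None
```

I turned the wheel to 4. The copper panel stands upright in the slot, fully down and about 1.4 mm off centre along the jaws. The gripper has let go and moved clear, and the job was handed in at about 33 s; it returned no verdict.

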